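# Swap bottle and jar, then stack the two-tier bottle rack

### The job

The two tiers of this little bottle rack were loaded the wrong way round: put the tall white bottle aside on the round cork mat, then move the short jar from the upper tier to the middle of the rack's base, and then stack the upper tier over the jar with all four posts fully home in the base's corner sockets. Finish by standing the tall bottle centred on the upper tier's large round pad and the slim teal spray bottle, now at the front edge of the table, centred on its small round pad. Let go of everything, keep all bottles upright and leave the oil bottle and the petri dish where they stand.

Things in the scene. Friction and masses are not known exactly. Their poses are not given: they have to be found in the camera images.
- rack_base: Rack base: fixed grey tray 160 (x) x 102 x 10 mm; square steel corner sockets at x +-64, y +-35 mm, 24 mm outside, 16 mm inside; rim 30, inner floor 14 mm above the underside. In the middle a round dark pad, 62 mm across, top 12 mm above the underside: the jar's place; the tall bottle stands there at first. Origin: centre of underside, z up, x along the long side, within 10 deg of world x
- upper_tier: Grey deck 154 (x) x 96 x 6 mm on four round 11 mm posts at x +-64, y +-35 mm, feet tapered; 0.35 kg. Lift by the black bar across its middle: 12 (x) x 50 mm, 106 to 146 mm above the feet. Pads, tops at 108 mm: large (60 mm) at x +46, small (38 mm) at x -46, y 0. Origin: mid of the feet, z up; stands on the table, x within 10 deg of world x. Home: 14 mm above base origin, either way round
- tall_bottle: Tall white round bottle with black screw cap, 50 mm diameter and 158 mm high (body up to 142 mm, cap 39 mm diameter), about 0.22 kg. Origin: centre of the underside, z up. At the start it stands on the middle of the rack base
- short_jar: Short teal round jar with white screw lid, 52 mm diameter and 80 mm high (body up to 64 mm, lid 44 mm diameter), about 0.2 kg. Origin: centre of the underside, z up. At the start it stands on the upper tier's large pad
- spray: Slim round spray bottle, teal with a paler cap, 28 mm diameter, 108 mm high (straight body up to 74 mm, cap 24 mm wide above), 0.05 kg. Origin: centre of the underside, z up. It starts at the front edge, right of the microscope (y -0.02 to 0.16), whose eyepieces reach forward to x = 0.44 m, 0.36 to 0.44 m high: cross to the rack close to the robot, gripper above 0.5 m
- mat: Fixed round cork mat, 66 mm diameter, 3 mm thick, lying on the table behind the rack, left of the microscope. Origin: centre of the underside
- oil_bottle: Bystander: small amber oil bottle with a black cap, 30 mm diameter, 72 mm high, loose. Origin: centre of the underside, z up. Leave it alone
- dish: Bystander: clear petri dish, 60 mm diameter, 15 mm high, loose. Origin: centre of the underside, z up. Leave it alone. (At the right end of this front row a fixed tall box of papers begins at y = -0.42.)
There are look-alikes about, which are no part of the job. Leave any orange look-alike of the short_jar alone.

How it is judged (in metres and radians):
On the way, in this order (a step that is already met when the one before it is completed fails the run):
1. the tall bottle stands released on the cork mat (horizontal distance between tall_bottle and mat below 0.015 m and z of tall_bottle in the frame of mat between -0.001 and 0.007 m and angle between tall_bottle's own z axis and vertical below 0.08 rad and contact force between the fingers and tall_bottle below 0.1 N and linear speed of tall_bottle below 0.03 m/s and angular speed of tall_bottle below 0.3 rad/s), for 0.2 s.
2. the short jar stands released on the middle of the rack base (horizontal distance between short_jar and rack_base below 0.015 m and z of short_jar in the frame of rack_base between 0.008 and 0.016 m and angle between short_jar's own z axis and vertical below 0.08 rad and contact force between the fingers and short_jar below 0.1 N and linear speed of short_jar below 0.03 m/s and angular speed of short_jar below 0.3 rad/s), for 0.2 s.
3. the upper tier is fully home in the base's sockets, over the jar, and released (horizontal distance between upper_tier and rack_base below 0.006 m and z of upper_tier in the frame of rack_base between 0.011 and 0.017 m and angle between the x axis of upper_tier and the x axis of rack_base, either way round below 0.05 rad and angle between upper_tier's own z axis and vertical below 0.03 rad and horizontal distance between short_jar and rack_base below 0.015 m and z of short_jar in the frame of rack_base between 0.008 and 0.016 m and angle between short_jar's own z axis and vertical below 0.08 rad and contact force between the fingers and upper_tier below 0.1 N and linear speed of upper_tier below 0.03 m/s and angular speed of upper_tier below 0.3 rad/s), for 0.2 s.
At the end, for the whole second after the job is handed in: Jar upright within 15 mm of the base's middle; tier over it, posts on the socket floors (3 mm high, 6 mm sideways, 0.05 rad); tall bottle on the large and spray bottle on the small pad, 12 mm, upright; oil bottle and dish within 30 mm of their first places; all released and at rest (all of step 3 and contact force between the fingers and short_jar below 0.1 N and linear speed of each of short_jar, tall_bottle, spray below 0.03 m/s and angular speed of each of short_jar, tall_bottle, spray below 0.3 rad/s and x of tall_bottle in the frame of upper_tier between 0.034 and 0.058 m and y of tall_bottle in the frame of upper_tier between -0.012 and 0.012 m and z of tall_bottle in the frame of upper_tier between 0.104 and 0.112 m and angle between each of tall_bottle, spray's own z axis and vertical below 0.08 rad and contact force between the fingers and tall_bottle below 0.1 N and x of spray in the frame of upper_tier between -0.058 and -0.034 m and y of spray in the frame of upper_tier between -0.012 and 0.012 m and z of spray in the frame of upper_tier between 0.104 and 0.112 m and contact force between the fingers and spray below 0.1 N and distance of each of oil_bottle, dish from where it was at the start of the episode below 0.03 m); the robot touches nothing.
It fails at once if a bottle or the jar is tipped over (more than 0.7 rad) (angle between any of tall_bottle, short_jar, spray, oil_bottle's own z axis and vertical above 0.7 rad).
It fails at once if the oil bottle or the petri dish is moved by more than 30 mm (distance of any of oil_bottle, dish from where it was at the start of the episode above 0.03 m).
It also fails if it takes over 144 s, if anything falls off the work surface, if the arm or the gripper's body presses on something with over 40 N, if the wrist force passes 120 N, or if a joint passes its speed limit or range.

### The arm

A 6-joint arm with a two-finger parallel gripper is mounted at the origin on a cart in front of the work surface, level with it; the furniture and walls round the work are solid. World frame = base frame: x ahead of the robot, y to its left, z up, the work surface at z = 0. Lengths are in m, angles in degrees, forces in N, time in s.
With the tool pointing down it reaches from about 0.35 to 0.95 m from the base axis. Payload 17.4 kg.
Tool frame: the origin (TCP) lies at the very end of the fingers, on their centre line; the grasp point (between the pads) lies 19 mm behind it; z points along the fingers, y is the direction in which the jaws open and shut (so a half turn about z gives the same grasp; the last joint's range is limited). The gripper opens to 93 mm and grips with 3 to 60 N. Pads are 15 mm wide; open, the fingers measure 128 mm over their backs; the gripper's body (75 mm by 188 mm) begins 65 mm behind the grasp point.
Start: joints at [-71.093, 6.646, 82.598, -0, 90.757, -2.166], TCP at [0.243, -0.63, 0.219] pointing down, gripper open.
Joint ranges: [-162.19, 162.19], [-47.58, 125.68], [4.15, 143.07], [-65.23, 245.23], [0.69, 171.88], [-170.13, 170.13]. Speed limits (degrees/s): [108.29, 108.29, 127.2, 180, 180, 180].

### API

Orientations are given as [roll, pitch, yaw] about the fixed x, y, z axes, in that order (R = Rz(yaw) Ry(pitch) Rx(roll)).
In Python, from station import robot, cams, workorder, finder gives the robot as it stands.
- The arm moves only by the tool move_arm, never from a script. Its argument "rows" is a list of rows, each a list of 7 numbers: the shift along the tool's x, y, z in mm, then the turn, a rotation vector about the tool's x, y, z in degrees, then the finger opening in mm, from 0 to 93. A call has 1 to 20 rows; each row is the pose to reach, as a shift and turn from the pose commanded when the call began, along the tool's axes at that moment; what a row does not reach only later rows make up. A row lasts 1/8 s, in which the tool goes at most 62.5 mm and 10.7 degrees, less where a joint would pass 70% of its speed; a pose out of reach is approached as far as the arm can. A call with a gripper value outside its range is refused whole. The fingers move at their own pace and stop on an object; "grip_force" is the grip in N (left out, the last holds). Time passes only in rows, so rows that repeat a pose let the fingers close. It gives the time, the measured TCP pose, the force and the opening at its end, in the units of the state.
- robot.sense(): the state, without advancing time (a new reading comes with each control period).
- cams.camera(name): name is "scene" or "top" or "wrist"; returns a dict with "pixels" (420x560x3 uint8, red, green, blue), "mtx" (3x3 intrinsics, pixels), "k1" (the pictures are not rectified: a ray, as slopes to the right and down, at radius r is drawn at 1 + k1 r^2 times it, then the intrinsics apply), "R" (3x3) and "t" (3): a world point X has camera coordinates R X + t; the wrist camera has in their place "T_tool_cam" (4x4, takes a point from camera to tool coordinates, whose origin is the TCP and whose axes are the flange's). Camera axes: x right, y down, z forward; pixel columns grow to the right and rows downward; lengths in m; the calibration is good to about 2 mm. A picture is of the moment at which its call begins: read the wrist's pose just before it. There is no depth.
- workorder.finish_job(): hands the job in, once; it reports no verdict.
Trained networks look in a picture, given as the dict that the camera call returned (one of the last four; its "shot" number tells which), for a name from the list of things; names that differ only in an ending like _2 or _b are one class to them, and where a whole thing is asked for, a point or a joint stands for the part that bears it (a point fixed in the world has none). Each returns a list of dicts, best first, with "score" (0 to 1); they miss things now and then, are a little off and sometimes report something else, mostly with a low value. They report only what shows in the picture. A call takes as long as a camera call. They do not tell look-alikes from the thing itself.
- finder.boxes_of(name, picture): "centre" ([column, row] as shares, 0 to 1, of the picture: columns of its width, rows of its height, amid what is visible of it).
- finder.silhouettes(name, picture): "pixels" (420x560 bool, what is visible of it) and "centre" ([column, row] as shares, 0 to 1, of the picture: columns of its width, rows of its height, amid what is visible of it).
The state is a dict: "clock": time; "joint_pos": joint angles; "dq": joint speeds; "tau": joint torques, N m; "eef_pos": TCP position; "tcp_rot": TCP orientation; "contact_force": force on the tool from outside, world axes, zero at the start; "ft_torque": the same for the moment, N m; "grip_width": finger opening in m.
Only numpy, scipy, OpenCV 4.12 (cv2) and the standard library are available. Lean on these libraries where they do the work, as an engineer would, in place of code of your own. Each camera call takes 0.05 s, during which the arm holds its last target.

## Working session

There is one attempt and no reset: what is moved stays moved. The work goes in short steps, Python scripts to look and compute and a tool call to move; the robot and the scene stay as the last step left them, time stands still between calls to the robot, and variables do not carry over. Pictures are saved under pics/ and viewed, and the job is handed in when it is done.

Besides the shell and the picture viewer there is one more tool, called after ">>>" by a JSON object that holds its "fn" and its "kwargs", one argument or row to a line. move_arm: Moves the arm, as the interface text tells. Its arguments: {"type":"object","properties":{"rows":{"type":"array","items":{"type":"array","items":{"type":"number"}}},"grip_force":{"type":"number"}},"required":["rows"]}

```bash
ls -la; mkdir -p pics
cat > h.py <<'E'
import numpy as np, cv2
from station import robot, cams, workorder, finder
from scipy.spatial.transform import Rotation as Rot
def save(p,name,crop=None,scale=1):
    im=cv2.cvtColor(p["pixels"],cv2.COLOR_RGB2BGR)
    if crop: 
        r0,r1,c0,c1=crop; im=im[r0:r1,c0:c1]
    if scale!=1: im=cv2.resize(im,None,fx=scale,fy=scale,interpolation=cv2.INTER_CUBIC)
    cv2.imwrite("pics/"+name,im)
def campose(p,st=None):
    if "R" in p: return np.array(p["R"]),np.array(p["t"])
    T=np.array(p["T_tool_cam"]); 
    Rw=Rot.from_euler('xyz',st["tcp_rot"],degrees=True).as_matrix(); W=np.eye(4); W[:3,:3]=Rw; W[:3,3]=st["eef_pos"]
    M=np.linalg.inv(W@T); return M[:3,:3],M[:3,3]
def proj(p,X,st=None):
    R,t=campose(p,st); X=np.atleast_2d(X); c=X@R.T+t
    s=c[:,:2]/c[:,2:]; r2=(s**2).sum(1,keepdims=True); s=s*(1+p["k1"]*r2)
    K=np.array(p["mtx"]); return s@K[:2,:2].T+K[:2,2]
def ray(p,uv,st=None):
    R,t=campose(p,st); K=np.array(p["mtx"]); uv=np.atleast_2d(uv)
    d=(uv-K[:2,2])@np.linalg.inv(K[:2,:2]).T; s=d.copy()
    for _ in range(20): s=d/(1+p["k1"]*(s**2).sum(1,keepdims=True))
    v=np.c_[s,np.ones(len(s))]@R; return -R.T@t, v/np.linalg.norm(v,axis=1,keepdims=True)
def atz(p,uv,z,st=None):
    o,v=ray(p,uv,st); return o+v*((z-o[2])/v[:,2:])
E
python3 - <<'E'
from h import *
print(robot.sense())
for n in ("scene","top","wrist"):
    p=cams.camera(n); save(p,n+"0.png"); R,t=campose(p,robot.sense()); print(n,np.round(-R.T@t,3),np.round(R,2).tolist(),p["mtx"],p["k1"],p["shot"])
E
```

```text
total 12
drwxr-xr-x  3 agent agent 4096 Dec  6 19:33 .
drwxr-xr-x 23 root  root  4096 Dec  6 19:33 ..
drwxr-xr-x  2 agent agent 4096 Dec  6 19:33 pics
{'clock': 0.0, 'joint_pos': array([-7.10935580e+01,  6.67486350e+00,  8.26334654e+01, -1.36812769e-03,
        9.07559220e+01, -2.16695045e+00]), 'dq': array([ 0.02693391,  0.04779341, -0.01053501, -0.07615525,  0.08683563,
        0.00498026]), 'tau': array([-2.16802859e-03, -7.21264958e+01, -6.22624612e+01,  7.78748374e-02,
        2.38928891e-02, -1.21434841e-04]), 'eef_pos': array([ 0.2426169 , -0.62969043,  0.2179212 ]), 'tcp_rot': array([-1.79935743e+02, -1.06236535e-03,  2.10733745e+01]), 'contact_force': array([ 0.36663923,  0.50214189, -0.68808843]), 'ft_torque': array([-0.02524488,  0.05915966,  0.02284099]), 'grip_width': 0.09281537996307816}
scene [-0.289  0.903  0.812] [[-0.68, -0.74, -0.0], [-0.36, 0.33, -0.87], [0.64, -0.59, -0.49]] [[478.14644406   0.         277.33669766]
 [  0.         478.14644406 210.47077488]
 [  0.           0.           1.        ]] -0.041339073216929846 1
top [0.509 0.041 1.478] [[0.01, -1.0, -0.0], [-0.99, -0.01, -0.11], [0.11, 0.01, -0.99]] [[511.6366669    0.         280.58971542]
 [  0.         511.6366669  215.33441583]
 [  0.           0.           1.        ]] -0.11413690876670994 2
wrist [ 0.315 -0.602  0.385] [[0.36, -0.93, -0.0], [-0.89, -0.35, 0.28], [-0.26, -0.1, -0.96]] [[329.30050253   0.         281.03458928]
 [  0.         329.30050253 206.67010048]
 [  0.           0.           1.        ]] -0.04343878961894682 3
```

View pics/scene0.png

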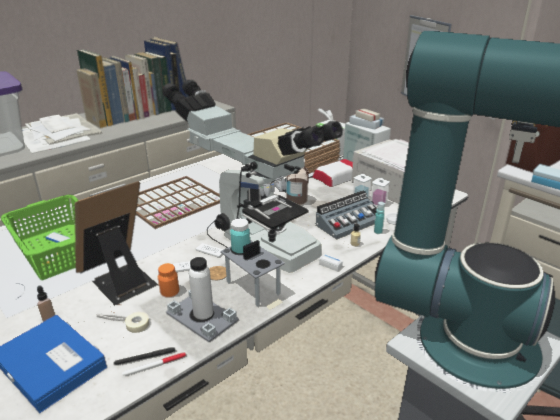

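View pics/top0.png

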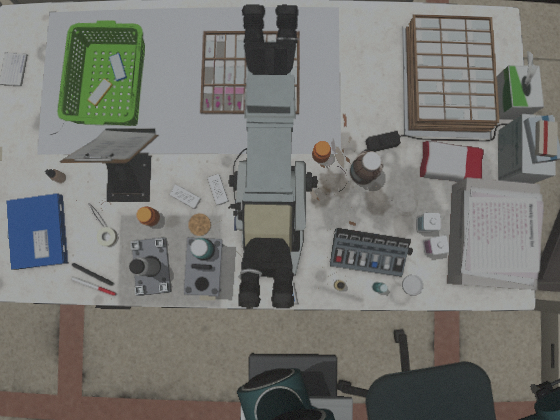

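View pics/wrist0.png

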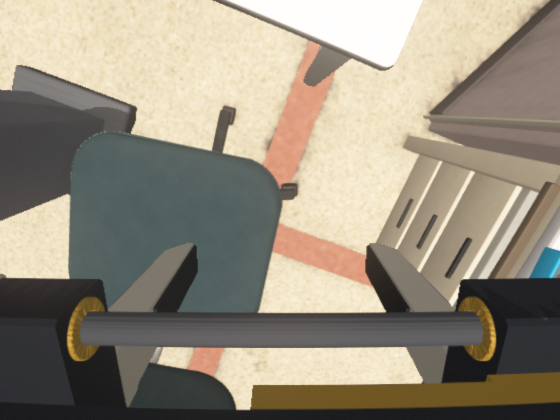

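Run:
```python
from h import *
p=cams.camera("top"); s=cams.camera("scene")
save(p,"t1.png",(195,310,110,250),5); save(p,"t2.png",(240,310,310,440),5); save(s,"s1.png",(200,350,140,300),4.8)
for n in ("rack_base","upper_tier","tall_bottle","short_jar","spray","mat","oil_bottle","dish"):
  for nm,q in (("top",p),("scene",s)):
    for b in finder.silhouettes(n,q)[:3]:
        m=b["pixels"]; ys,xs=np.nonzero(m); print(n,nm,round(b["score"],2),[xs.min(),xs.max(),ys.min(),ys.max()],np.round([xs.mean(),ys.mean()],1), m.sum())
```

```text
rack_base top 0.61 [np.int64(131), np.int64(170), np.int64(237), np.int64(295)] [152.4 266.3] 1499
rack_base scene 0.96 [np.int64(166), np.int64(238), np.int64(291), np.int64(341)] [202.1 318.6] 1579
upper_tier top 0.63 [np.int64(184), np.int64(222), np.int64(238), np.int64(295)] [203.3 270.9] 1604
upper_tier top 0.4 [np.int64(131), np.int64(170), np.int64(238), np.int64(295)] [152.2 266.5] 1535
upper_tier scene 0.77 [np.int64(222), np.int64(283), np.int64(241), np.int64(306)] [253.8 264.3] 1507
tall_bottle top 0.61 [np.int64(130), np.int64(158), np.int64(258), np.int64(275)] [144.4 266.5] 422
tall_bottle scene 0.77 [np.int64(189), np.int64(213), np.int64(257), np.int64(319)] [200.6 288.7] 1199
short_jar top 0.9 [np.int64(312), np.int64(330), np.int64(141), np.int64(162)] [321.1 151.7] 326
short_jar top 0.81 [np.int64(136), np.int64(159), np.int64(207), np.int64(225)] [147.7 215.7] 353
short_jar top 0.66 [np.int64(334), np.int64(344), np.int64(280), np.int64(290)] [339.1 284.9] 95
short_jar scene 0.86 [np.int64(229), np.int64(250), np.int64(219), np.int64(252)] [239.3 234.4] 570
shor
[... 255 characters left out ...]
.int64(233)] [379.6 218. ] 273
mat top 0.62 [np.int64(188), np.int64(209), np.int64(214), np.int64(235)] [198.6 224.3] 394
mat scene 0.63 [np.int64(210), np.int64(225), np.int64(266), np.int64(279)] [217.5 272.5] 206
oil_bottle top 0.64 [np.int64(334), np.int64(344), np.int64(280), np.int64(290)] [339. 285.] 103
oil_bottle top 0.27 [np.int64(129), np.int64(158), np.int64(257), np.int64(275)] [143.8 266. ] 472
oil_bottle scene 0.47 [np.int64(352), np.int64(359), np.int64(224), np.int64(245)] [355.6 235.5] 140
dish top 0.91 [np.int64(402), np.int64(422), np.int64(274), np.int64(295)] [412.1 284.3] 366
dish scene 0.54 [np.int64(387), np.int64(396), np.int64(214), np.int64(223)] [391.8 218.1] 78
```

View pics/t1.png

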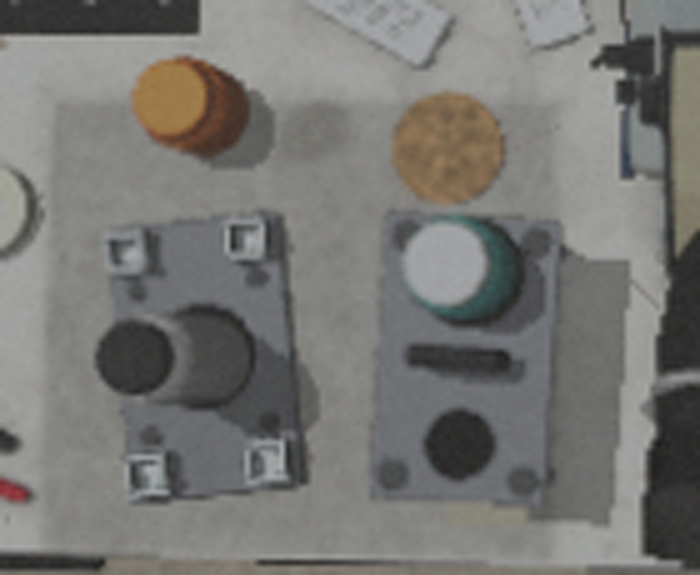

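View pics/t2.png

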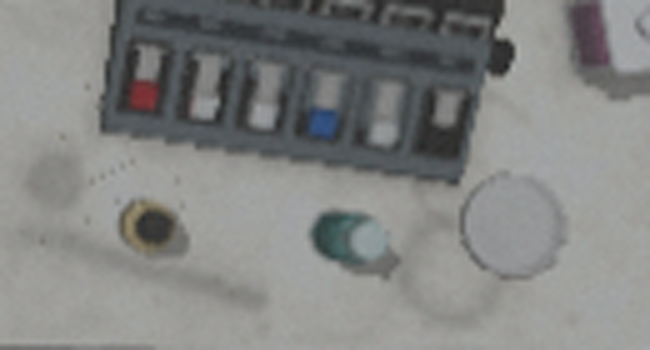

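View pics/s1.png

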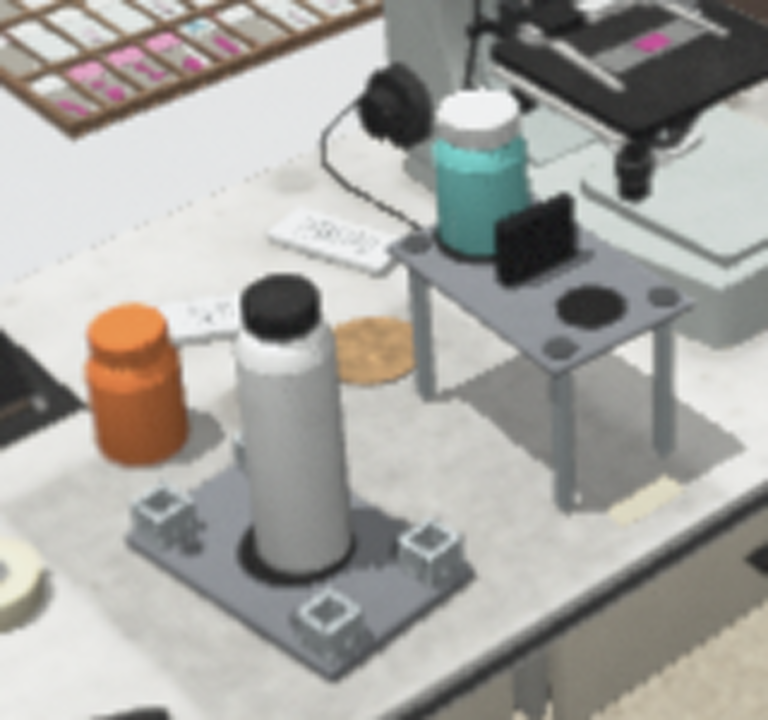

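Run:
```python
from h import *
p=cams.camera("top"); s=cams.camera("scene")
f=lambda a:np.array(a,float)/5+[110,195]-0.4
g=lambda a:np.array(a,float)/5+[310,240]-0.4
q=lambda a:np.array(a,float)/4.8+[140,200]-0.4
S=atz(p,f([(126,251),(247,241),(148,475),(268,462)]),0.030); print("sockets top",np.round(S,4).tolist(),S.mean(0))
S2=atz(s,q([(163,500),(430,538),(330,608)]),0.030); print("sockets scene (far-left.., near?)",np.round(S2,4).tolist())
D=atz(p,f([(388,212),(561,222),(546,500),(370,497)]),0.106); print("deck",np.round(D,4).tolist(),D.mean(0))
print("smallpad",atz(p,f([(459,444)]),.108),atz(s,q([(591,306)]),.108))
D2=atz(s,q([(558,370),(693,302),(390,250)]),.106); print("deck scene",np.round(D2,4).tolist())
print("mat",atz(p,f([(448,147)]),.003),"jar lid",atz(p,f([(444,264)]),.188),"tallcap",atz(p,f([(135,356)]),.170))
print("jarlid scene",atz(s,q([(479,112)]),.188),"tall",atz(s,q([(281,295)]),.170))
print("spray cap",atz(p,g([(369,238)]),.108),"oil cap",atz(p,g([(155,226)]),.072),"dish",atz(p,g([(514,226)]),.015))
print("orange",atz(p,f([(172,88)]),.08))
print("edge",atz(p,[[135,307],[260,308],[380,309]],0))
```

```text
sockets top [[0.578, 0.4656, 0.03], [0.5849, 0.3955, 0.03], [0.451, 0.448, 0.03], [0.4599, 0.3792, 0.03]] [0.51846193 0.42207828 0.03      ]
sockets scene (far-left.., near?) [[0.5717, 0.4685, 0.03], [0.4541, 0.3839, 0.03], [0.4464, 0.4514, 0.03]]
deck [[0.5978, 0.3004, 0.106], [0.5937, 0.2065, 0.106], [0.4451, 0.2111, 0.106], [0.4449, 0.3056, 0.106]] [0.52038937 0.25589935 0.106     ]
smallpad [[0.47409597 0.25812911 0.108     ]] [[0.4679415  0.26140806 0.108     ]]
deck scene [[0.4393, 0.3085, 0.106], [0.4362, 0.2175, 0.106], [0.5848, 0.3061, 0.106]]
mat [[0.64278044 0.28597158 0.003     ]] jar lid [[0.56649622 0.25549    0.188     ]] tallcap [[0.51732814 0.41764605 0.17      ]]
jarlid scene [[0.55717512 0.26136537 0.188     ]] tall [[0.51003663 0.42249028 0.17      ]]
spray cap [[ 0.47017026 -0.22764714  0.108     ]] oil cap [[ 0.47471067 -0.11703695  0.072     ]] dish [[ 0.47488589 -0.32958275  0.015     ]]
orange [[0.66655137 0.42877722 0.08      ]]
edge [[ 0.39949326  0.46720646  0.        ]
 [ 0.40404552  0.10523108  0.        ]
 [ 0.40477546 -0.23889595  0.        ]]
```

>>> {"fn": "move_arm", "kwargs": {
  "rows": [
    [0,0,-250,0,0,0,93],
    [0,0,-250,0,0,0,93],
    [0,0,-250,0,0,0,93],
    [354,-539,-321,0,0,10,93],
    [354,-539,-321,0,0,21.07,93],
    [354,-539,-321,0,0,21.07,93],
    [354,-539,-321,0,0,21.07,93],
    [354,-539,-321,0,0,21.07,93],
    [354,-539,-321,0,0,21.07,93],
    [354,-539,-321,0,0,21.07,93],
    [354,-539,-321,0,0,21.07,93],
    [354,-539,-321,0,0,21.07,93],
    [354,-539,-321,0,0,21.07,93],
    [354,-539,-321,0,0,21.07,93],
    [560,-750,-321,0,0,21.07,93],
    [560,-750,-321,0,0,21.07,93],
    [560,-750,-321,0,0,21.07,93],
    [560,-750,-321,0,0,21.07,93],
    [560,-750,-321,0,0,21.07,93],
    [560,-750,-321,0,0,21.07,93]
  ]
}}

```text
clock: 3.65
eef_pos: [0.4966, 0.2739, 0.5376]
tcp_rot: [179.9, 0.2, 0.2]
contact_force: [-0.0, -0.3, 0.3]
grip_width: 0.0929
```

Run:
```python
from h import *
st=robot.sense(); p=cams.camera("wrist"); save(p,"w1.png"); print(st["joint_pos"].round(1),st["eef_pos"],st["tcp_rot"])
import pickle; pickle.dump((p,st),open("w1.pkl","wb"))
X={"base":[.515,.421,.01],"tall":[.515,.421,.17],"tier":[.518,.256,.106],"mat":[.643,.286,.003],"spad":[.472,.258,.108],"jar":[.562,.258,.188],"orange":[.667,.429,.08]}
for k,v in X.items(): print(k,proj(p,v,st).round(1))
```

```text
[ 26.3  -1.1  60.8   0.  120.5 116.1] [0.49655659 0.27385494 0.53760713] [1.79924813e+02 1.73231037e-01 1.53773974e-01]
base [[209.5 139. ]]
tall [[189.  147.7]]
tier [[290.2 142.1]]
mat [[274.3  74. ]]
spad [[288.8 167.7]]
jar [[290.7 118. ]]
orange [[192.3  55.1]]
```

View pics/w1.png

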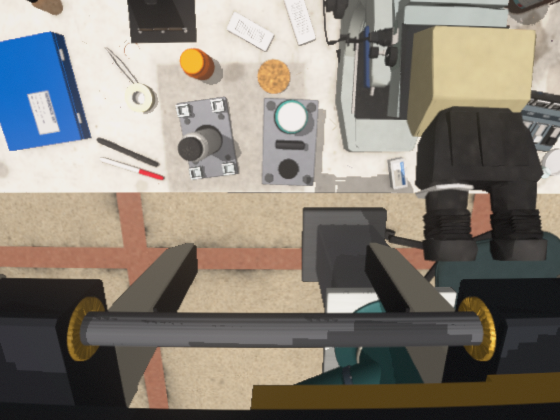

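>>> {"fn": "move_arm", "kwargs": {
  "rows": [
    [-57,-66,100,0,0,0,93],
    [-57,-66,207,0,0,0,93],
    [-57,-66,207,0,0,0,93],
    [-57,-66,207,0,0,0,93],
    [-57,-66,207,0,0,0,93],
    [-57,-66,207,0,0,0,93],
    [-57,-66,207,0,0,0,93]
  ]
}}

```text
clock: 4.58
eef_pos: [0.4393, 0.337, 0.3351]
tcp_rot: [-179.9, -0.1, -0.0]
contact_force: [0.1, -0.1, 0.7]
grip_width: 0.0928
```

Run:
```python
from h import *
st=robot.sense(); p=cams.camera("wrist"); save(p,"w2.png"); print(st["joint_pos"].round(1),st["eef_pos"],st["tcp_rot"])
import pickle; pickle.dump((p,st),open("w2.pkl","wb"))
save(p,"w2c.png",(0,190,110,380),2.9)
```

```text
[ 34.9  -9.   87.3  -0.  101.5 124.9] [0.439278   0.33701366 0.33507194] [-1.79902960e+02 -1.47071271e-01 -4.41536229e-02]
```

View pics/w2c.png

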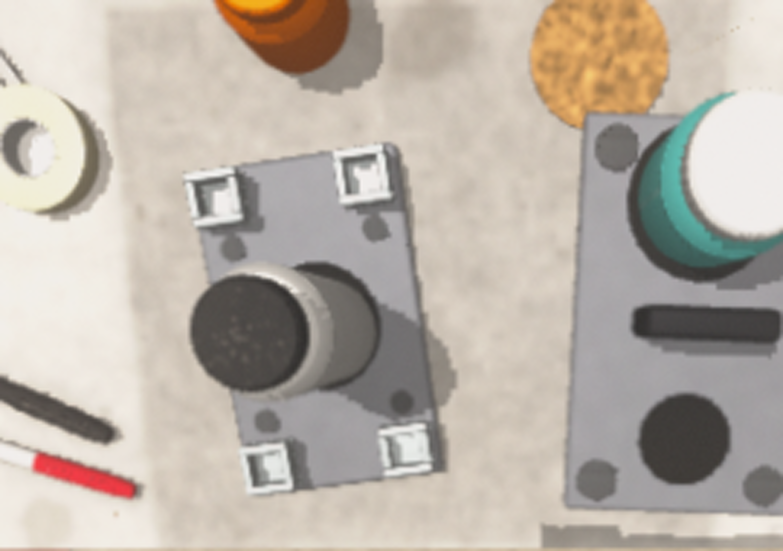

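Run:
```python
from h import *
import pickle
p,st=pickle.load(open("w2.pkl","rb"))
f=lambda a:(np.array(a,float)+.5)/2.9+[110,0]-.5
S=atz(p,f([(213,197),(363,177),(267,469),(406,449)]),0.030,st); c=S.mean(0)
print("sock",S.round(4).tolist(),c, np.degrees(np.arctan2(*(S[0]+S[1]-S[2]-S[3])[[1,0]])), np.linalg.norm(S[0]-S[1]),np.linalg.norm(S[0]-S[2]))
print("cap",atz(p,f([(249,333)]),.170,st),"bottle base pad?")
print("mat",atz(p,f([(598,58)]),.003,st))
print("jar",atz(p,f([(760,166)]),.188,st))
print("spad",atz(p,f([(684,438)]),.108,st),"bar",atz(p,f([(707,322)]),.146,st))
D=atz(p,f([(586,113),(566,506)]),.106,st);print("deck L",D)
```

```text
sock [[0.5739, 0.4684, 0.03], [0.582, 0.3983, 0.03], [0.4471, 0.4509, 0.03], [0.4569, 0.3815, 0.03]] [0.5149565  0.42477777 0.03      ] 7.739526287984996 0.07049496385157826 0.1279821442356037
cap [[0.51366353 0.42013451 0.17      ]] bottle base pad?
mat [[0.63866501 0.28889277 0.003     ]]
jar [[0.56351151 0.25604876 0.188     ]]
spad [[0.47130354 0.25977398 0.108     ]] bar [[0.517253   0.26095456 0.146     ]]
deck L [[0.59422669 0.30276155 0.106     ]
 [0.4425537  0.30758033 0.106     ]]
```

>>> {"fn": "move_arm", "kwargs": {
  "rows": [
    [75,-85,40,0,0,0,93],
    [75,-85,100,0,0,0,93],
    [75,-85,130,0,0,0,93],
    [75,-85,160,0,0,0,93],
    [75,-85,190,0,0,0,93],
    [75,-85,215,0,0,0,93],
    [75,-85,227,0,0,0,93],
    [75,-85,227,0,0,0,93]
  ]
}}

```text
clock: 5.62
eef_pos: [0.5138, 0.4223, 0.1057]
tcp_rot: [180.0, 0.0, -0.0]
contact_force: [0.7, 0.1, -0.5]
grip_width: 0.0931
```

Run:
```python
from h import *
st=robot.sense(); p=cams.camera("wrist"); save(p,"w3.png"); print(st["eef_pos"],st["contact_force"])
```

```text
[0.51379172 0.42225638 0.10574245] [ 0.67370799  0.13397513 -0.47159773]
```

View pics/w3.png

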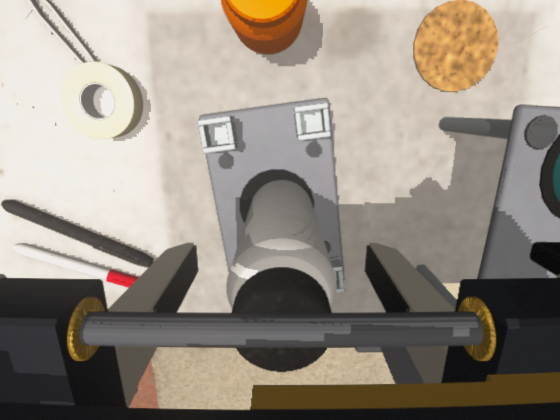

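>>> {"fn": "move_arm", "kwargs": {
  "rows": [
    [0,0,0,0,0,0,45],
    [0,0,0,0,0,0,45],
    [0,0,0,0,0,0,45],
    [0,0,0,0,0,0,45],
    [0,0,0,0,0,0,45]
  ],
  "grip_force": 25
}}

```text
clock: 6.3
eef_pos: [0.5136, 0.4223, 0.1057]
tcp_rot: [-180.0, -0.0, 0.0]
contact_force: [0.5, 0.7, 1.0]
grip_width: 0.0498
```

Run:
```python
from h import *
st=robot.sense(); p=cams.camera("wrist"); print(st["eef_pos"],st["contact_force"],st["grip_width"])
a=p["pixels"][0:110,400:520].astype(int); m=((a[...,0]-a[...,2])>45).astype(np.uint8)
m=cv2.morphologyEx(m,cv2.MORPH_CLOSE,np.ones((5,5)));c=max(cv2.findContours(m,cv2.RETR_EXTERNAL,cv2.CHAIN_APPROX_NONE)[0],key=cv2.contourArea)
w=atz(p,c[:,0]+[400,0],.003,st); (x,y),r=cv2.minEnclosingCircle(w[:,:2].astype(np.float32)); print("mat",x,y,r,w[:,:2].min(0),w[:,:2].max(0))
```

```text
[0.51357395 0.42233308 0.10573149] [0.48695    0.68058093 0.96584449] 0.049790472274874674
mat 0.6401663422584534 0.28810638189315796 0.033682066947221756 [0.60684905 0.25514647] [0.67207867 0.32125226]
```

Run:
```python
from h import *
import pickle
p,st=pickle.load(open("w1.pkl","rb"))
for uv in ((340,145),(325,10),(345,60),(362,30)):
    for z in (0,.1,.2,.3): print(uv,z,atz(p,[uv],z,st).round(3))
save(p,"w1c.png",(0,170,250,450),4)
s=cams.camera("scene"); save(s,"s3.png",(130,340,140,360),3.5)
```

```text
(340, 145) 0 [[0.502 0.147 0.   ]]
(340, 145) 0.1 [[0.513 0.165 0.1  ]]
(340, 145) 0.2 [[0.523 0.183 0.2  ]]
(340, 145) 0.3 [[0.533 0.201 0.3  ]]
(325, 10) 0 [[0.76  0.189 0.   ]]
(325, 10) 0.1 [[0.734 0.201 0.1  ]]
(325, 10) 0.2 [[0.708 0.213 0.2  ]]
(325, 10) 0.3 [[0.681 0.225 0.3  ]]
(345, 60) 0 [[0.67  0.145 0.   ]]
(345, 60) 0.1 [[0.657 0.164 0.1  ]]
(345, 60) 0.2 [[0.643 0.182 0.2  ]]
(345, 60) 0.3 [[0.63 0.2  0.3 ]]
(362, 30) 0 [[0.726 0.115 0.   ]]
(362, 30) 0.1 [[0.704 0.137 0.1  ]]
(362, 30) 0.2 [[0.683 0.16  0.2  ]]
(362, 30) 0.3 [[0.661 0.183 0.3  ]]
```

View pics/w1c.png

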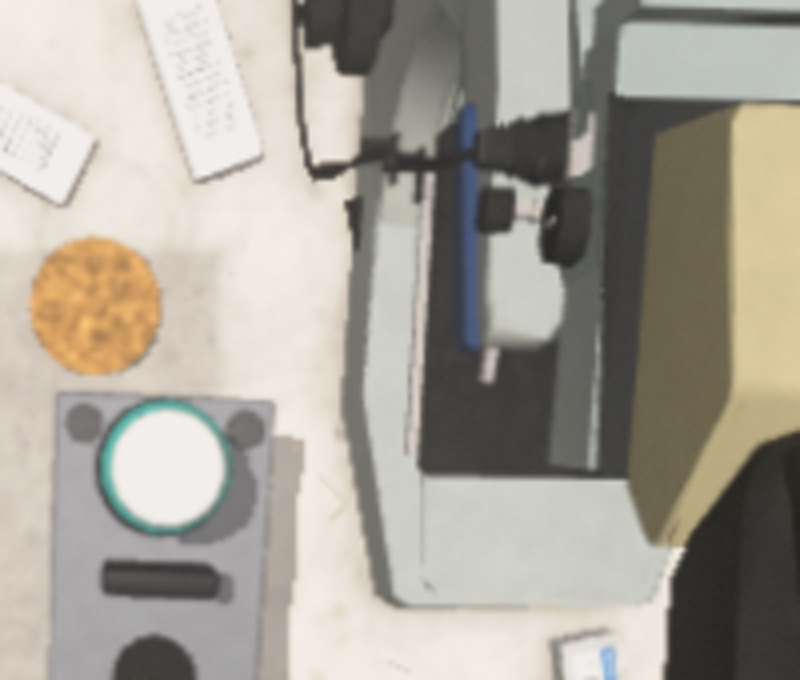

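View pics/s3.png

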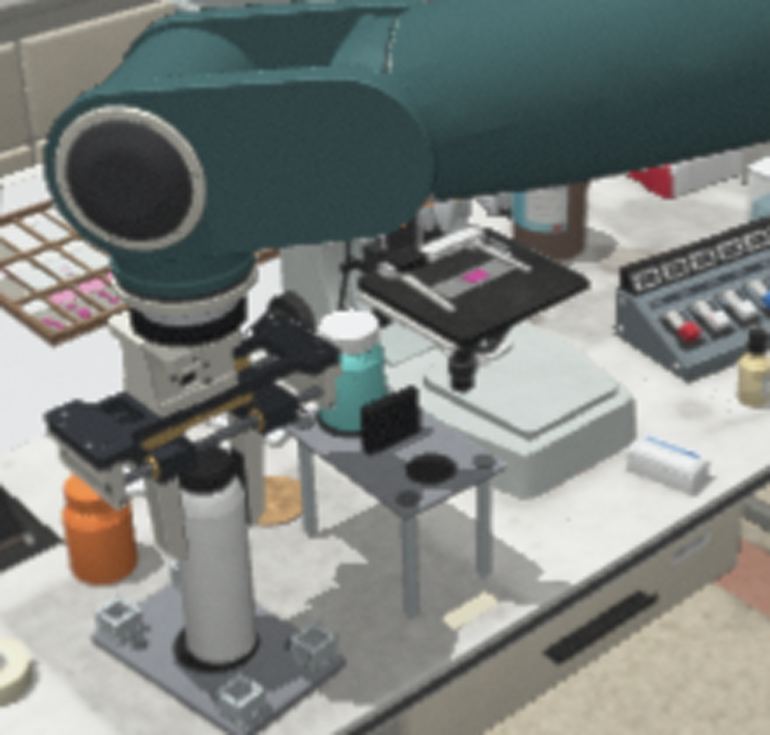

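>>> {"fn": "move_arm", "kwargs": {
  "rows": [
    [0,0,-30,0,0,0,45],
    [0,0,-80,0,0,0,45],
    [0,0,-140,0,0,0,45],
    [40,42,-150,0,0,0,45],
    [75,80,-150,0,0,0,45],
    [110,118,-150,0,0,0,45],
    [126.5,134,-150,0,0,0,45],
    [126.5,134,-150,0,0,0,45],
    [126.5,134,-110,0,0,0,45],
    [126.5,134,-70,0,0,0,45],
    [126.5,134,-40,0,0,0,45],
    [126.5,134,-40,0,0,0,45]
  ]
}}

```text
clock: 7.9
eef_pos: [0.6383, 0.2891, 0.1432]
tcp_rot: [179.9, 0.2, 0.1]
contact_force: [-0.5, -0.8, -2.5]
grip_width: 0.0497
```

Run:
```python
from h import *
st=robot.sense(); print(st["eef_pos"],st["contact_force"],st["grip_width"],st["joint_pos"].round(1))
s=cams.camera("scene"); save(s,"s4.png",(130,340,140,360),3.5)
p=cams.camera("wrist"); save(p,"w4.png")
```

```text
[0.63833052 0.28913448 0.14322807] [-0.53387134 -0.82708364 -2.54367091] 0.049719740525888345 [ 22.3  11.6  84.1   0.   84.6 112.2]
```

View pics/s4.png

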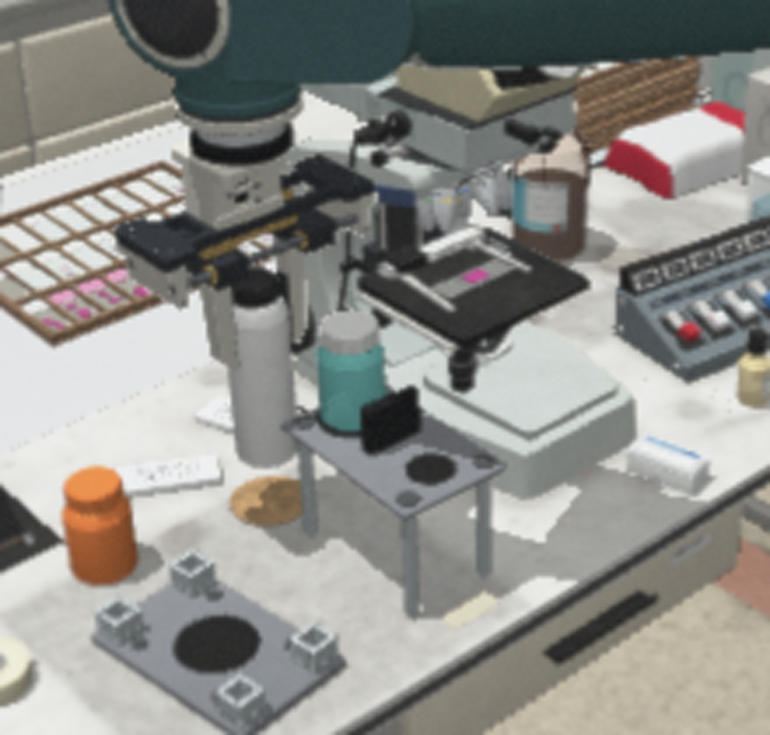

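View pics/w4.png

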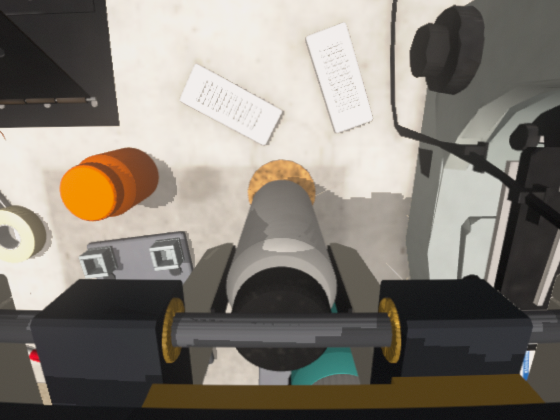

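>>> {"fn": "move_arm", "kwargs": {
  "rows": [
    [1.5,1,25,0,0,0,45],
    [1.5,1,38,0,0,0,45],
    [1.5,1,44,0,0,0,45],
    [1.5,1,45,0,0,0,45],
    [1.5,1,45,0,0,0,45],
    [1.5,1,45,0,0,0,45]
  ]
}}

```text
clock: 8.75
eef_pos: [0.6418, 0.2874, 0.1013]
tcp_rot: [-180.0, -0.0, -0.0]
contact_force: [0.3, 0.2, -2.6]
grip_width: 0.0498
```

>>> {"fn": "move_arm", "kwargs": {
  "rows": [
    [-1,0,2,0,0,0,45],
    [-1,0,3,0,0,0,45],
    [-1,0,3,0,0,0,45],
    [-1,0,3,0,0,0,45]
  ]
}}

```text
clock: 9.25
eef_pos: [0.6406, 0.2873, 0.0977]
tcp_rot: [-180.0, -0.0, -0.0]
contact_force: [-0.6, 0.2, -2.4]
grip_width: 0.0498
```

Run:
```python
from h import *
st=robot.sense(); print(st["eef_pos"],st["contact_force"],st["grip_width"])
s=cams.camera("scene"); save(s,"s5.png",(200,290,170,270),7)
```

```text
[0.64058696 0.28731672 0.0976767 ] [-0.60668785  0.17403339 -2.43744369] 0.04976788125125248
```

View pics/s5.png

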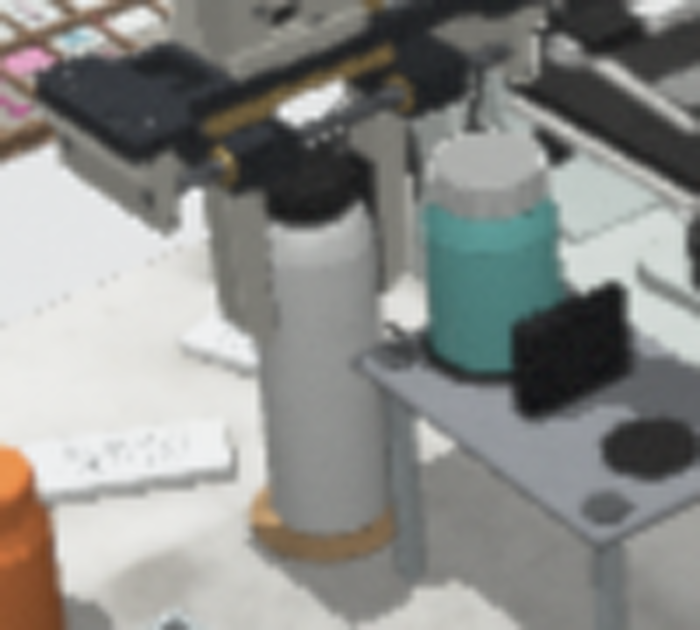

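>>> {"fn": "move_arm", "kwargs": {
  "rows": [
    [0,0,1,0,0,0,45],
    [0,0,1,0,0,0,45],
    [0,0,1,0,0,0,60],
    [0,0,1,0,0,0,75],
    [0,0,1,0,0,0,80],
    [0,0,1,0,0,0,80],
    [0,0,1,0,0,0,80]
  ]
}}

```text
clock: 10.18
eef_pos: [0.6406, 0.2873, 0.0967]
tcp_rot: [180.0, -0.0, 0.0]
contact_force: [-0.1, -1.1, -0.2]
grip_width: 0.0802
```

Run:
```python
from h import *
st=robot.sense(); print(st["eef_pos"],st["contact_force"],st["grip_width"])
s=cams.camera("scene"); save(s,"s6.png",(200,290,170,270),7)
```

```text
[0.64055242 0.28734279 0.09665964] [-0.08416948 -1.07890693 -0.16603382] 0.08015518859933116
```

View pics/s6.png

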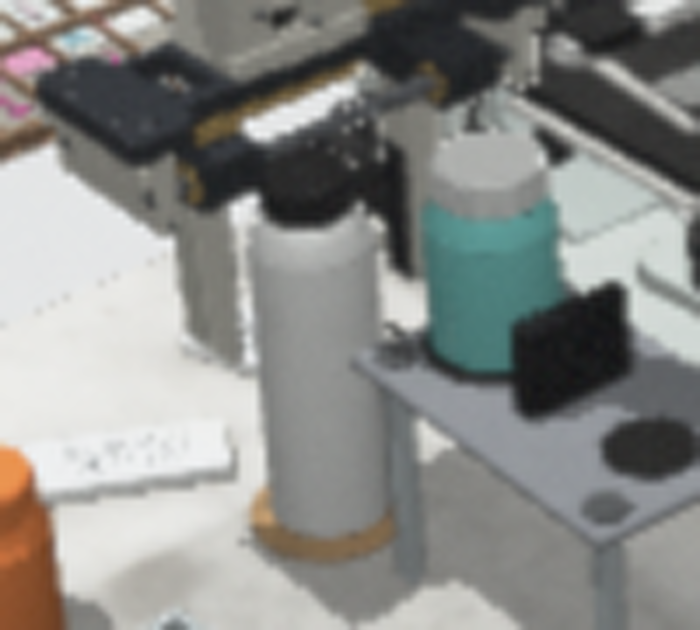

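Run:
```python
from h import *
import pickle
p,st=pickle.load(open("w1.pkl","rb")); s=cams.camera("scene")
def tri(a,b):
    o1,v1=ray(p,[a],st); o2,v2=ray(s,[b]); v1=v1[0];v2=v2[0]
    A=np.c_[v1,-v2]; k=np.linalg.lstsq(A,o2-o1,rcond=None)[0]; P,Q=o1+k[0]*v1,o2+k[1]*v2
    print(((P+Q)/2).round(3),np.linalg.norm(P-Q).round(4))
tri((354.5,118),(273.4,228)); tri((354.5,118),(243.4,211.4))
tri((399.5,151),(290,272)); tri((347,150),(290,272)) 
print(proj(p,[[.5635,.162,.211],[.60,.162,.211],[.526,.162,.211]],st))
```

```text
[0.56  0.145 0.123] 0.0045
[0.579 0.19  0.196] 0.0636
[ 0.513  0.059 -0.018] 0.099
[0.494 0.135 0.005] 0.0059
[[357.18162508 117.78784611]
 [358.78829831  91.48978122]
 [355.5522528  143.79513883]]
```

>>> {"fn": "move_arm", "kwargs": {
  "rows": [
    [0,0,-40,0,0,0,80],
    [0,0,-95,0,0,0,90],
    [0,0,-155,0,0,0,93],
    [-40,16,-195,0,0,0,93],
    [-77,31,-195,0,0,0,93],
    [-77,31,-160,0,0,0,93],
    [-77,31,-130,0,0,0,93],
    [-77,31,-100,0,0,0,93],
    [-77,31,-100,0,0,0,93],
    [-77,31,-100,0,0,0,93]
  ]
}}

```text
clock: 11.52
eef_pos: [0.5639, 0.2565, 0.1982]
tcp_rot: [-180.0, -0.1, 0.0]
contact_force: [-0.3, -0.6, 0.0]
grip_width: 0.0928
```

Run:
```python
from h import *
st=robot.sense(); print(st["eef_pos"],st["contact_force"],st["grip_width"])
s=cams.camera("wrist"); save(s,"w7.png"); s=cams.camera("scene"); save(s,"s7.png",(130,340,140,360),3.5)
```

```text
[0.56393959 0.25647445 0.19816015] [-0.26057336 -0.63618718  0.02161954] 0.09280840619239435
```

View pics/w7.png

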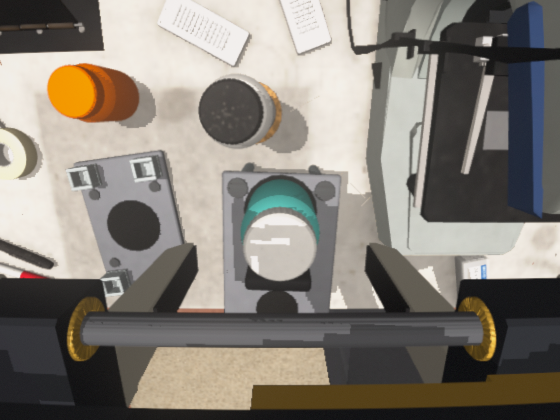

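View pics/s7.png

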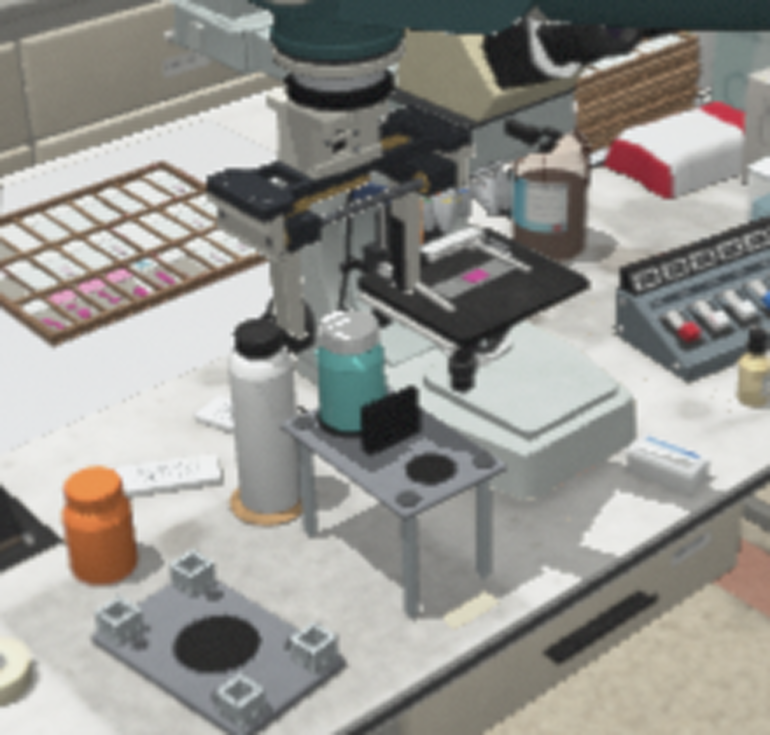

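Run:
```python
from h import *
st=robot.sense(); s=cams.camera("wrist")
print("jar",atz(s,[[280,246]],.188,st),"cap",atz(s,[[231,111]],.161,st))
a=s["pixels"]; hsv=cv2.cvtColor(a,cv2.COLOR_RGB2HSV); 
a=a.astype(int); m=((a.min(2)>140)).astype(np.uint8); m[:200]=0;m[290:]=0;m[:,:240]=0;m[:,322:]=0
ys,xs=np.nonzero(m);print(xs.min(),xs.max(),ys.min(),ys.max())
```

```text
jar [[0.56574801 0.25651313 0.188     ]] cap [[0.64137648 0.28595142 0.161     ]]
240 315 200 289
```

>>> {"fn": "move_arm", "kwargs": {
  "rows": [
    [1.5,0,20,0,0,0,93],
    [1.5,0,45,0,0,0,93],
    [1.5,0,65,0,0,0,93],
    [1.5,0,71,0,0,0,93],
    [1.5,0,71,0,0,0,93],
    [1.5,0,71,0,0,0,47],
    [1.5,0,71,0,0,0,47],
    [1.5,0,71,0,0,0,47],
    [1.5,0,71,0,0,0,47],
    [1.5,0,71,0,0,0,47]
  ]
}}

```text
clock: 12.92
eef_pos: [0.5651, 0.2564, 0.1258]
tcp_rot: [-180.0, -0.0, 0.0]
contact_force: [0.1, -0.6, 1.4]
grip_width: 0.0509
```

>>> {"fn": "move_arm", "kwargs": {
  "rows": [
    [0,0,-25,0,0,0,47],
    [0,0,-65,0,0,0,47],
    [-10,-45,-75,0,0,0,47],
    [-25,-90,-75,0,0,0,47],
    [-40,-135,-60,0,0,0,47],
    [-50,-168,-20,0,0,0,47],
    [-50,-168,30,0,0,0,47],
    [-50,-168,60,0,0,0,47],
    [-50,-168,78,0,0,0,47],
    [-50,-168,82,0,0,0,47],
    [-50,-168,82,0,0,0,47],
    [-50,-168,82,0,0,0,47]
  ]
}}

```text
clock: 14.42
eef_pos: [0.5156, 0.4246, 0.0451]
tcp_rot: [-179.9, -0.1, -0.0]
contact_force: [0.2, 0.2, -0.7]
grip_width: 0.0514
```

Run:
```python
from h import *
st=robot.sense(); print(st["eef_pos"],st["contact_force"],st["grip_width"])
s=cams.camera("wrist"); save(s,"w8.png"); s=cams.camera("scene"); save(s,"s8.png",(270,350,150,260),7)
```

```text
[0.51562559 0.42463244 0.04509007] [ 0.17359475  0.19574971 -0.67515825] 0.051361590980668975
```

View pics/w8.png

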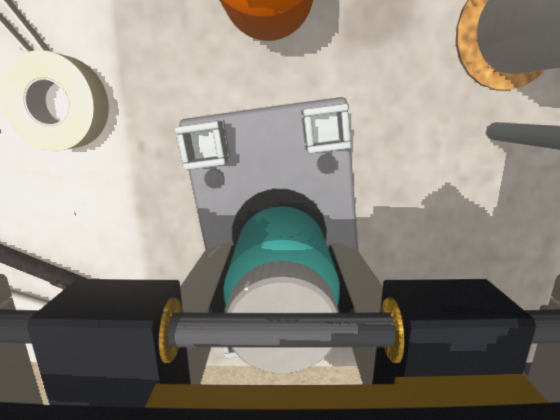

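View pics/s8.png

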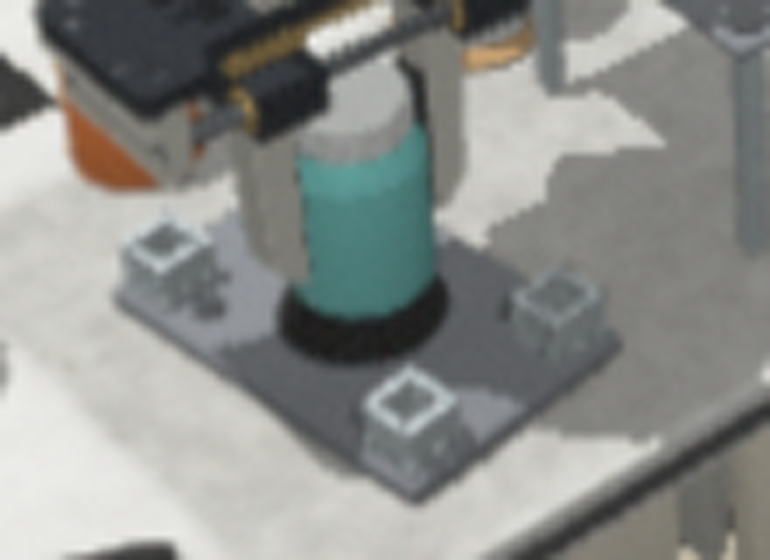

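>>> {"fn": "move_arm", "kwargs": {
  "rows": [
    [0,0,8,0,0,0,47],
    [0,0,13,0,0,0,47],
    [0,0,14,0,0,0,47],
    [0,0,14,0,0,0,47],
    [0,0,14,0,0,0,47]
  ]
}}

```text
clock: 15.15
eef_pos: [0.515, 0.4244, 0.0297]
tcp_rot: [-180.0, 0.0, 0.0]
contact_force: [-1.6, 1.0, 2.0]
grip_width: 0.0509
```

>>> {"fn": "move_arm", "kwargs": {
  "rows": [
    [0,0,0,0,0,0,60],
    [0,0,0,0,0,0,80],
    [0,0,0,0,0,0,80],
    [0,0,-30,0,0,0,80],
    [0,0,-80,0,0,0,80],
    [0,0,-140,0,0,0,80],
    [-20,30,-200,0,0,0,80],
    [-50,70,-250,0,0,0,80],
    [-85,100,-280,0,0,0,80],
    [-85,124,-280,0,0,0,80],
    [-85,124,-280,0,0,0,80],
    [-85,124,-280,0,0,0,80],
    [-85,124,-280,0,0,0,80]
  ]
}}

```text
clock: 16.77
eef_pos: [0.4302, 0.3009, 0.3089]
tcp_rot: [180.0, 0.1, 0.0]
contact_force: [0.4, 0.4, 0.5]
grip_width: 0.0801
```

Run:
```python
from h import *
st=robot.sense(); print(st["eef_pos"],st["tcp_rot"],st["grip_width"])
s=cams.camera("wrist"); save(s,"w9.png",(60,230,150,380),3.4); save(s,"w9f.png")
import pickle; pickle.dump((s,st),open("w9.pkl","wb"))
```

```text
[0.43019655 0.30086077 0.30885365] [1.79964866e+02 6.70602734e-02 2.83398537e-02] 0.08012623698545497
```

View pics/w9.png

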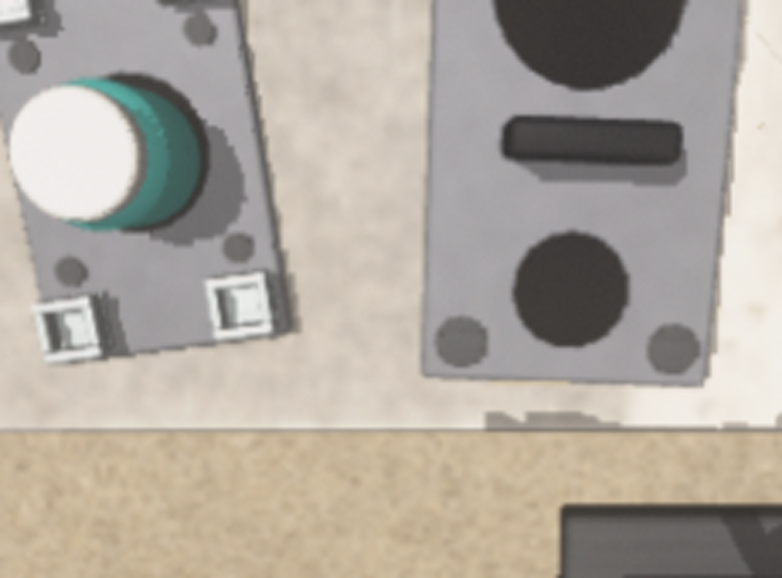

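View pics/w9f.png

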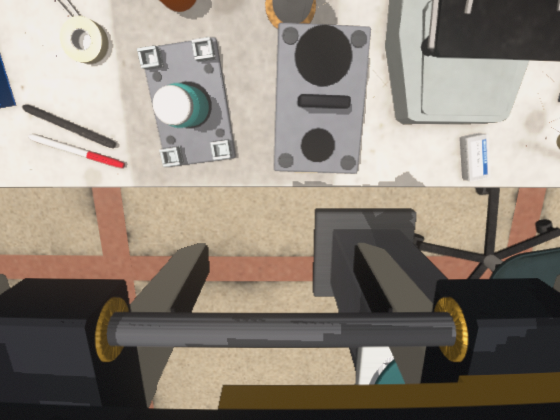

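Run:
```python
from h import *
import pickle
s,st=pickle.load(open("w9.pkl","rb")); save(s,"w9t.png",(15,95,260,385),6); save(s,"w9b.png",(30,175,130,240),6); save(s,"w9u.png",(90,180,260,385),6)
```

```text
(no output)
```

View pics/w9t.png

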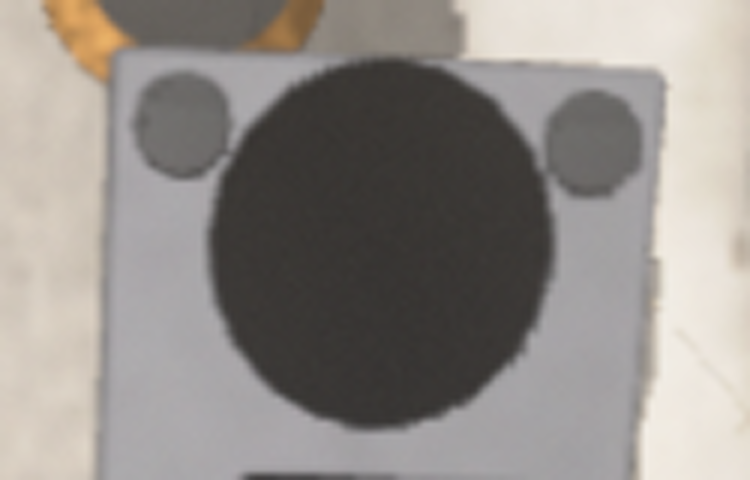

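View pics/w9b.png

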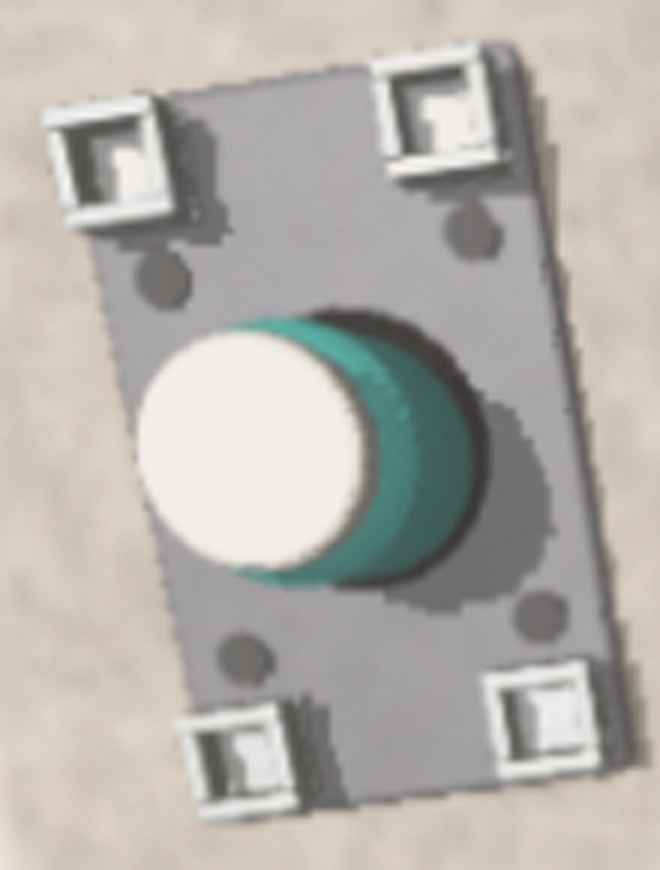

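View pics/w9u.png

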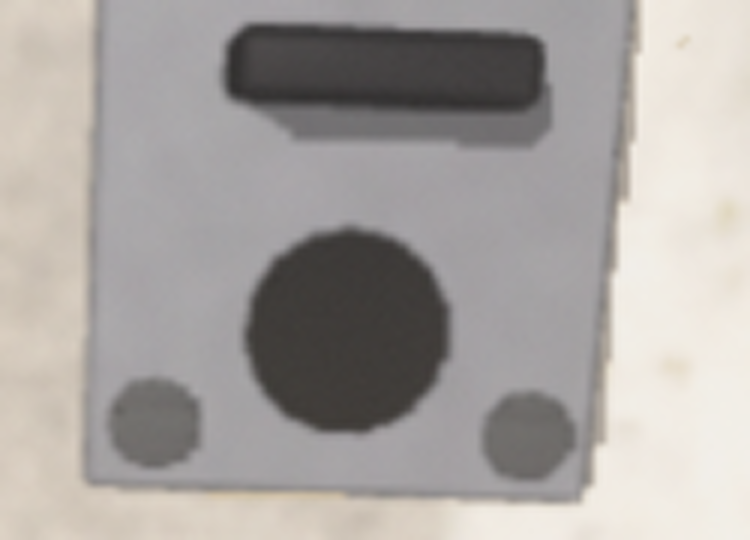

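```bash
cat > fit.py <<'E'
from h import *
def fit(W,m):
    # 2D rigid fit model->world
    m=np.array(m,float); W=np.array(W)[:,:2]; mc=m.mean(0); wc=W.mean(0)
    U,_,Vt=np.linalg.svd((m-mc).T@(W-wc)); R=(U@Vt).T
    t=wc-R@mc; res=W-(m@R.T+t); return t,np.degrees(np.arctan2(R[1,0],R[0,0])),np.abs(res).max()
M4=[(.064,.035),(.064,-.035),(-.064,.035),(-.064,-.035)]
E
python3 - <<'E'
from fit import *
import pickle
s,st=pickle.load(open("w9.pkl","rb"))
f=lambda a,o:(np.array(a,float)+.5)/6+o-.5
S=atz(s,f([(112,164),(437,111),(242,761),(544,719)],[130,30]),.030,st); print("base",fit(S,M4))
C=atz(s,np.r_[f([(183,125),(593,144)],[260,15]),f([(154,422),(528,436)],[260,90])],.106,st); print("tier",fit(C,M4))
P=atz(s,np.r_[f([(381,243)],[260,15]),f([(349,331)],[260,90])],.108,st); print(P, fit(P,[(.046,0),(-.046,0)]))
print("bar",atz(s,f([(386,67)],[260,90]),.146,st))
print("lid",atz(s,f([(252,452)],[130,30]),.092,st))
E
```

```text
base (array([0.51526539, 0.42458006]), np.float64(7.619683689716634), np.float64(0.0005532601389853786))
tier (array([0.51674565, 0.25785401]), np.float64(-1.975129062220798), np.float64(0.0002560832998000917))
[[0.56312345 0.25664238 0.108     ]
 [0.47099714 0.25942808 0.108     ]] (array([0.5170603 , 0.25803523]), np.float64(-1.7319724969013806), np.float64(8.416879536360389e-05))
bar [[0.51664795 0.25903635 0.146     ]]
lid [[0.51381717 0.42288473 0.092     ]]
```

>>> {"fn": "move_arm", "kwargs": {
  "rows": [
    [20,10,0,0,0,-10,40],
    [40,20,0,0,0,-20,40],
    [60,30,0,0,0,-30,40],
    [87,43,10,0,0,-40,40],
    [87,43,20,0,0,-50,40],
    [87,43,40,0,0,-60,40],
    [87,43,60,0,0,-70,40],
    [87,43,80,0,0,-80,40],
    [87,43,100,0,0,-88.1,40],
    [87,43,115,0,0,-88.1,40],
    [87,43,120,0,0,-88.1,40],
    [87,43,120,0,0,-88.1,40],
    [87,43,120,0,0,-88.1,40]
  ]
}}

```text
clock: 18.45
eef_pos: [0.5173, 0.2575, 0.1904]
tcp_rot: [179.9, -0.0, 88.1]
contact_force: [-0.8, 0.1, -1.0]
grip_width: 0.0398
```

Run:
```python
from h import *
st=robot.sense(); print(st["eef_pos"],st["tcp_rot"],st["grip_width"],st["joint_pos"].round(1))
s=cams.camera("wrist"); save(s,"w10.png")
import pickle; pickle.dump((s,st),open("w10.pkl","wb"))
```

```text
[0.51734001 0.25747737 0.19043814] [ 1.79949321e+02 -2.69794352e-02  8.80506693e+01] 0.039817134196272225 [23.9 -5.  97.   0.  88.  25.9]
```

View pics/w10.png

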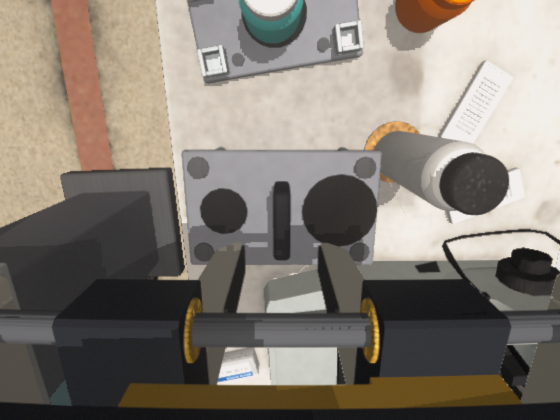

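>>> {"fn": "move_arm", "kwargs": {
  "rows": [
    [0,0,35,0,0,0,40],
    [0,0,60,0,0,0,40],
    [0,0,76,0,0,0,40],
    [0,0,79,0,0,0,40],
    [0,0,79,0,0,0,40],
    [0,0,79,0,0,0,40]
  ]
}}

```text
clock: 19.25
eef_pos: [0.5175, 0.2575, 0.1117]
tcp_rot: [179.9, -0.0, 88.1]
contact_force: [0.0, -0.2, -0.0]
grip_width: 0.0402
```

Run:
```python
from h import *
st=robot.sense(); print(st["eef_pos"],st["tcp_rot"],st["contact_force"])
s=cams.camera("wrist"); save(s,"w11.png")
s=cams.camera("scene"); save(s,"s11.png",(180,340,140,330),4)
```

```text
[0.51748313 0.25750596 0.11173341] [ 1.79928658e+02 -3.50265719e-02  8.81016602e+01] [ 0.01969736 -0.18960291 -0.00458765]
```

View pics/s11.png

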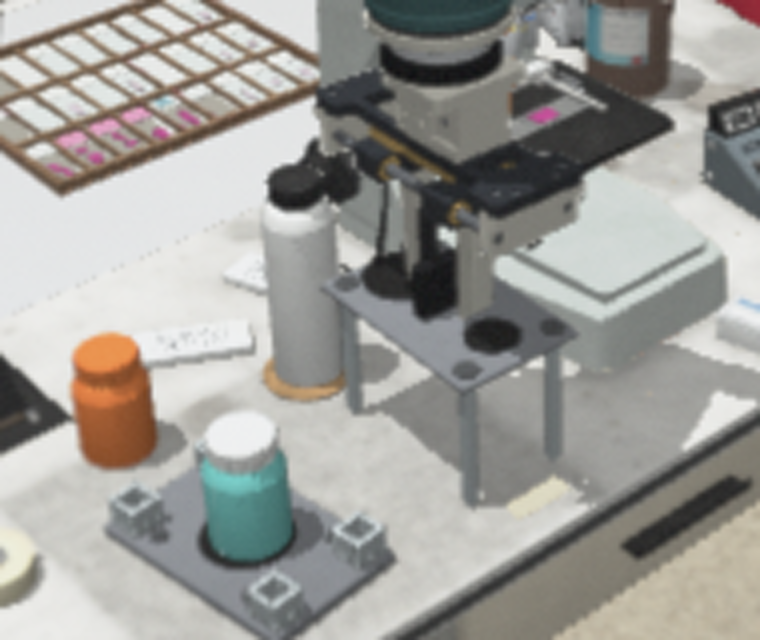

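View pics/w11.png

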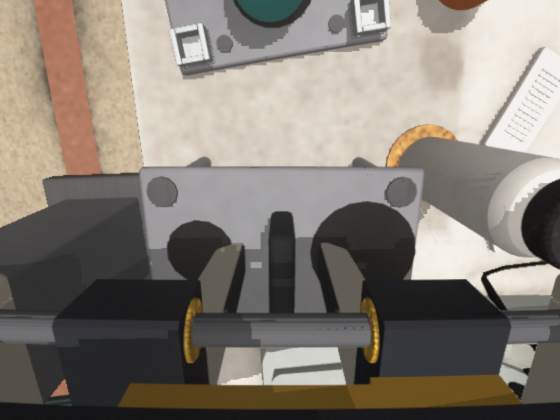

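>>> {"fn": "move_arm", "kwargs": {
  "rows": [
    [0,0,0,0,0,0,8],
    [0,0,0,0,0,0,8],
    [0,0,0,0,0,0,8],
    [0,0,0,0,0,0,8],
    [0,0,0,0,0,0,8],
    [0,0,-10,0,0,0,8],
    [0,0,-40,0,0,0,8],
    [0,0,-80,0,0,0,8],
    [0,0,-130,0,0,0,8],
    [0,0,-130,0,0,0,8],
    [0,0,-130,0,0,0,8]
  ],
  "grip_force": 40
}}

```text
clock: 20.72
eef_pos: [0.5168, 0.2572, 0.24]
tcp_rot: [-180.0, 0.0, 88.1]
contact_force: [0.1, 0.1, -4.7]
grip_width: 0.0121
```

Run:
```python
from h import *
st=robot.sense(); print(st["eef_pos"],st["tcp_rot"],st["contact_force"],st["ft_torque"],st["grip_width"])
s=cams.camera("wrist"); save(s,"w12.png")
import pickle; pickle.dump((s,st),open("w12.pkl","wb"))
s=cams.camera("scene"); save(s,"s12.png",(160,340,140,350),3.6)
```

```text
[0.51680212 0.25723619 0.23996003] [-1.79953869e+02  1.97308349e-02  8.81054144e+01] [ 0.05368647  0.13167277 -4.65585657] [-0.06747661 -0.08732218  0.02104167] 0.012101337321221435
```

View pics/s12.png

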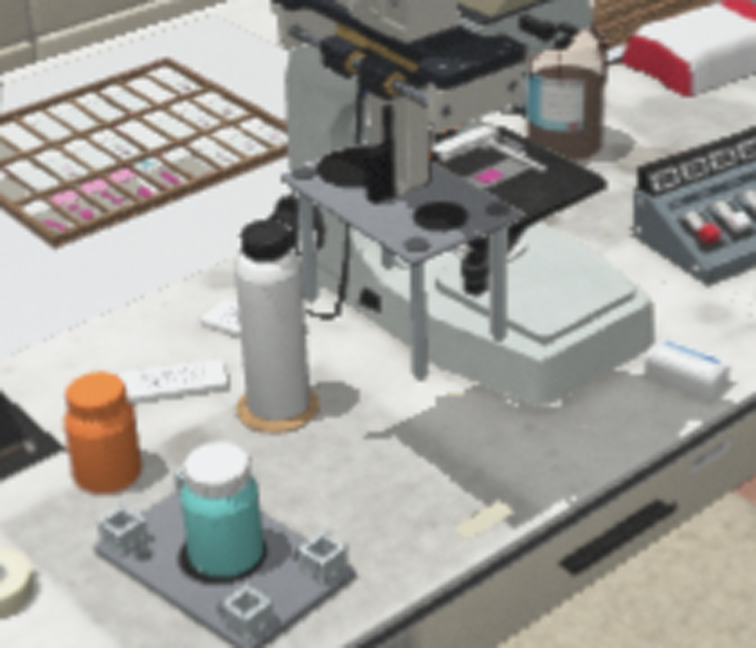

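View pics/w12.png

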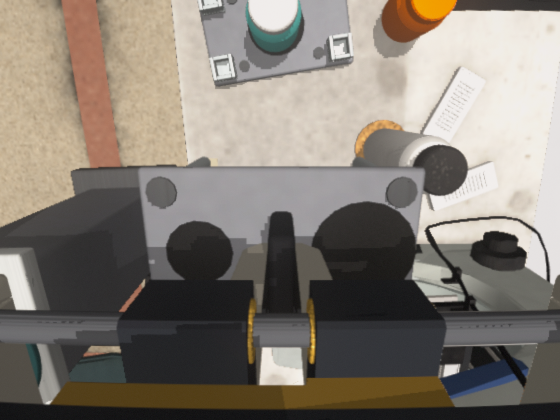

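Run:
```python
from fit import *
import pickle
s,st=pickle.load(open("w12.pkl","rb")); save(s,"w12c.png",(160,290,130,440),2.5)
W=atz(s,[(162,190.5),(401.5,191),(199,252),(362,250)],.2343,st); print(W)
print(fit(W[:2],[(-.064,.035),(.064,.035)]), np.linalg.norm(W[1]-W[0]))
print(proj(s,[[.5168-.064,.2572+.035+.002,.2343],[.5168+.064,.2572+.033,.2343]],st))
```

```text
[[0.4528969  0.29539338 0.2343    ]
 [0.58254435 0.29101955 0.2343    ]
 [0.46935507 0.2587319  0.2343    ]
 [0.56235478 0.2570809  0.2343    ]]
(array([0.51654053, 0.25822637]), np.float64(-1.9322138768204218), np.float64(0.0008601112745533213)) 0.1297212011950773
[[162.11291375 192.64364394]
 [398.2028434  192.56465066]]
```

View pics/w12c.png

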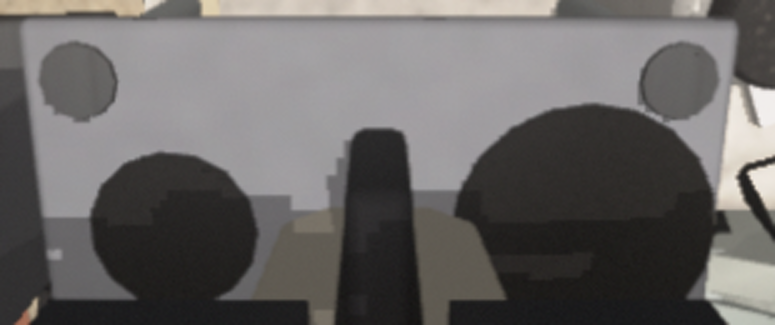

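>>> {"fn": "move_arm", "kwargs": {
  "rows": [
    [40,-2,0,0,0,-2,8],
    [80,-4,0,0,0,-4,8],
    [120,-5,0,0,0,-7,8],
    [166.3,-7,0,0,0,-9.55,8],
    [166.3,-7,0,0,0,-9.55,8],
    [166.3,-7,30,0,0,-9.55,8],
    [166.3,-7,60,0,0,-9.55,8],
    [166.3,-7,78,0,0,-9.55,8],
    [166.3,-7,78,0,0,-9.55,8],
    [166.3,-7,78,0,0,-9.55,8],
    [166.3,-7,78,0,0,-9.55,8]
  ]
}}

```text
clock: 22.2
eef_pos: [0.5159, 0.424, 0.164]
tcp_rot: [179.9, -0.1, 97.7]
contact_force: [-0.2, -0.6, -4.2]
grip_width: 0.0115
```

Run:
```python
from h import *
st=robot.sense(); print(st["eef_pos"],st["tcp_rot"],st["contact_force"],st["ft_torque"],st["grip_width"])
s=cams.camera("wrist"); save(s,"w13.png")
import pickle; pickle.dump((s,st),open("w13.pkl","wb"))
s=cams.camera("scene"); save(s,"s13.png",(230,350,150,270),5); s=cams.camera("top"); save(s,"t13.png",(210,310,110,220),6)
```

```text
[0.51593881 0.42398902 0.16403301] [ 1.79913030e+02 -5.00478508e-02  9.76503516e+01] [-0.21033842 -0.59113399 -4.20266847] [-0.04750267 -0.12037323 -0.03527819] 0.011466887573234533
```

View pics/s13.png

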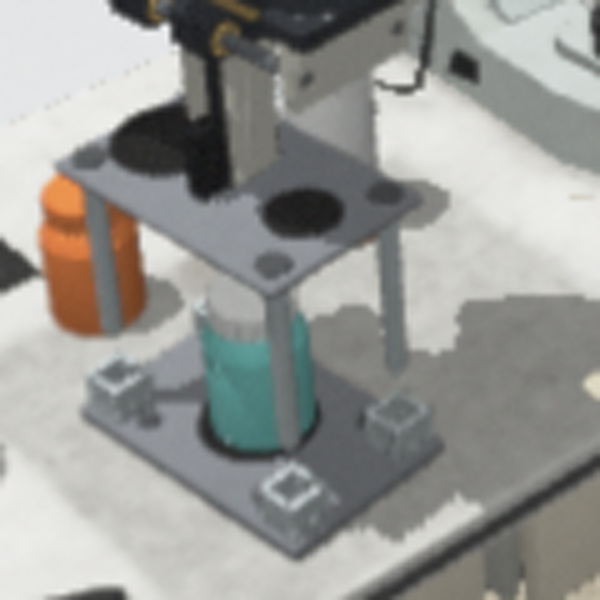

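View pics/w13.png

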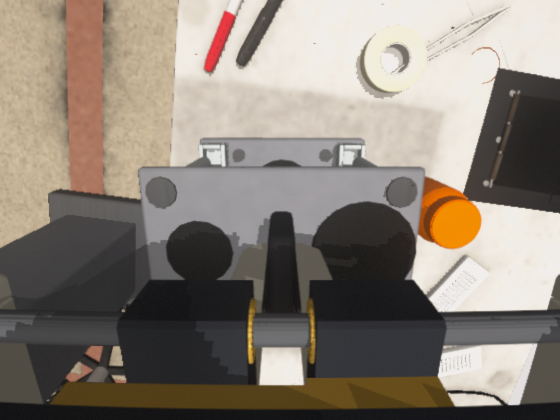

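>>> {"fn": "move_arm", "kwargs": {
  "rows": [
    [-0.4,-0.6,10,0,0,0,8],
    [-0.4,-0.6,17,0,0,0,8],
    [-0.4,-0.6,20,0,0,0,8],
    [-0.4,-0.6,22,0,0,0,8],
    [-0.4,-0.6,22,0,0,0,8]
  ]
}}

```text
clock: 22.98
eef_pos: [0.5151, 0.4233, 0.1406]
tcp_rot: [-180.0, 0.0, 97.7]
contact_force: [-0.8, 0.3, -2.7]
grip_width: 0.0115
```

Run:
```python
from h import *
st=robot.sense(); print(st["eef_pos"],st["tcp_rot"],st["contact_force"],st["ft_torque"],st["grip_width"])
s=cams.camera("scene"); save(s,"s14.png",(260,350,150,260),7)
s=cams.camera("wrist"); save(s,"w14.png",(120,220,180,380),4)
```

```text
[0.51508696 0.42328191 0.14061027] [-1.79999376e+02  1.95429842e-03  9.76518240e+01] [-0.84858645  0.32568542 -2.67358553] [-0.0718124  -0.08249254 -0.00306791] 0.01148266012281707
```

View pics/s14.png

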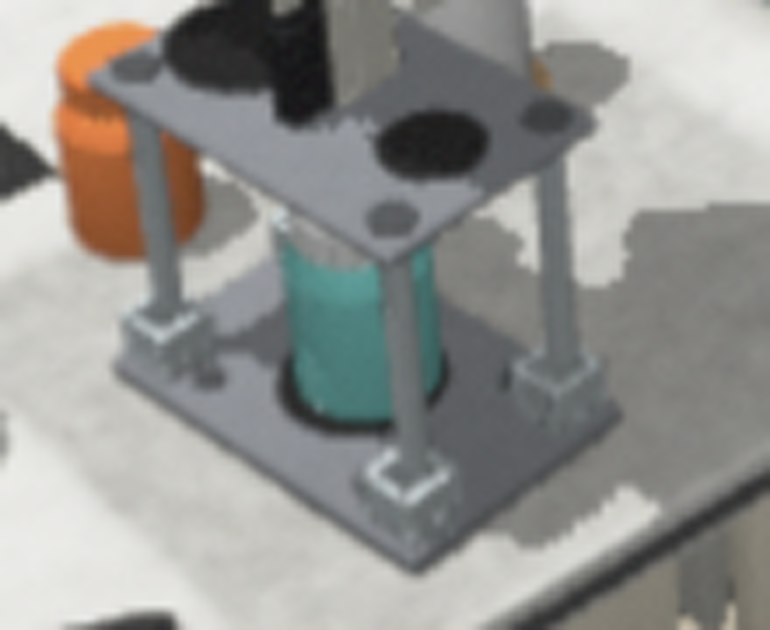

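View pics/w14.png

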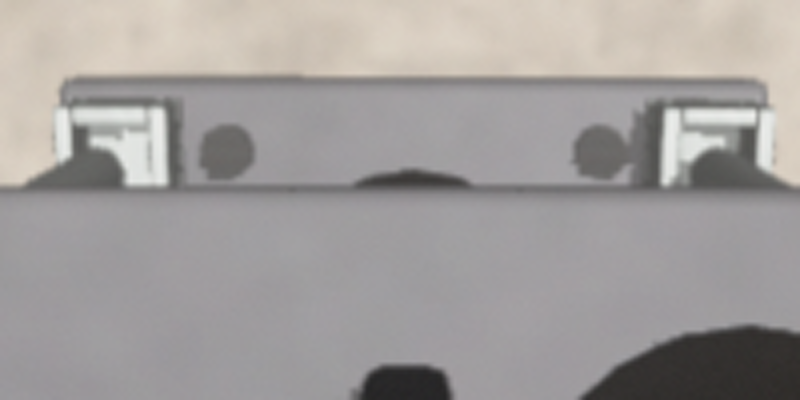

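>>> {"fn": "move_arm", "kwargs": {
  "rows": [
    [0,0,3,0,0,0,8],
    [0,0,6,0,0,0,8],
    [0,0,9,0,0,0,8],
    [0,0,11,0,0,0,8],
    [0,0,11,0,0,0,8]
  ]
}}

```text
clock: 23.7
eef_pos: [0.515, 0.4233, 0.1294]
tcp_rot: [-180.0, 0.0, 97.7]
contact_force: [-0.1, 0.3, -3.2]
grip_width: 0.0118
```

>>> {"fn": "move_arm", "kwargs": {
  "rows": [
    [0,0,2,0,0,0,8],
    [0,0,3.5,0,0,0,8],
    [0,0,3.5,0,0,0,8],
    [0,0,3.5,0,0,0,8]
  ]
}}

```text
clock: 24.2
eef_pos: [0.5151, 0.4233, 0.1262]
tcp_rot: [180.0, -0.0, 97.6]
contact_force: [-0.5, 0.3, -3.2]
grip_width: 0.0118
```

>>> {"fn": "move_arm", "kwargs": {
  "rows": [
    [0,0,1,0,0,0,8],
    [0,0,1.5,0,0,0,8],
    [0,0,1.5,0,0,0,8]
  ]
}}

```text
clock: 24.58
eef_pos: [0.515, 0.4233, 0.1247]
tcp_rot: [180.0, -0.0, 97.7]
contact_force: [-0.0, -0.2, -3.3]
grip_width: 0.0118
```

>>> {"fn": "move_arm", "kwargs": {
  "rows": [
    [0,0,1,0,0,0,8],
    [0,0,1,0,0,0,8],
    [0,0,1,0,0,0,8]
  ]
}}

```text
clock: 24.95
eef_pos: [0.5152, 0.4234, 0.1245]
tcp_rot: [180.0, -0.0, 97.7]
contact_force: [-3.4, -1.7, 6.2]
grip_width: 0.0116
```

Run:
```python
from h import *
st=robot.sense(); print(st["eef_pos"],st["tcp_rot"],st["contact_force"],st["ft_torque"],st["grip_width"])
s=cams.camera("scene"); save(s,"s15.png",(260,350,150,260),7)
```

```text
[0.51516759 0.42339501 0.12452682] [ 1.79961641e+02 -2.37866678e-02  9.76518709e+01] [-3.38457601 -1.65604393  6.23576395] [-0.50465627  0.52875925  0.04533181] 0.011558898693197001
```

View pics/s15.png

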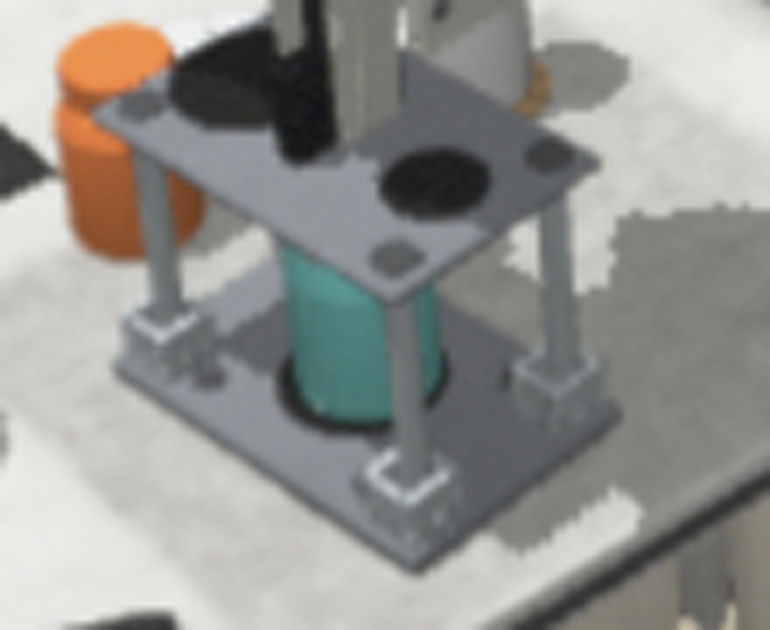

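>>> {"fn": "move_arm", "kwargs": {
  "rows": [
    [0,0,0,0,0,0,25],
    [0,0,0,0,0,0,40],
    [0,0,0,0,0,0,40],
    [0,0,0,0,0,0,40],
    [0,0,-30,0,0,0,40],
    [0,0,-80,0,0,0,40],
    [-20,-30,-140,0,0,0,40],
    [-60,-70,-180,0,0,0,60],
    [-90,-90,-200,0,0,0,80],
    [-90,-90,-200,0,0,0,93],
    [-90,-90,-200,0,0,0,93]
  ]
}}

```text
clock: 26.38
eef_pos: [0.438, 0.3223, 0.3232]
tcp_rot: [-180.0, -0.0, 97.6]
contact_force: [-0.4, -1.0, 0.2]
grip_width: 0.0757
```

Run:
```python
from fit import *
import pickle
st=robot.sense(); print(st["eef_pos"],st["tcp_rot"],st["contact_force"],st["grip_width"])
s=cams.camera("wrist"); save(s,"w16.png"); pickle.dump((s,st),open("w16.pkl","wb"))
```

```text
[0.43795717 0.32228203 0.3231559 ] [-1.79989561e+02 -3.74314749e-04  9.76402719e+01] [-0.39877744 -1.01751531  0.19740819] 0.07565078297768285
```

View pics/w16.png

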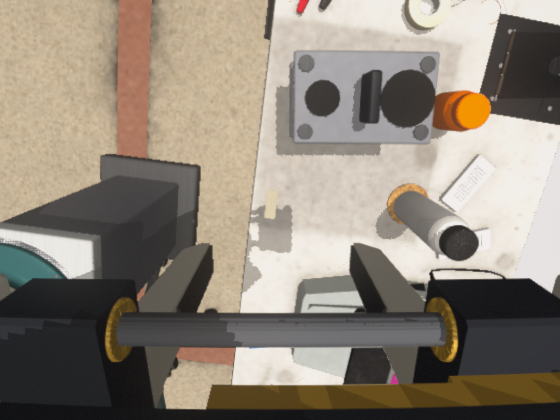

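Run:
```python
from fit import *
import pickle
s,st=pickle.load(open("w16.pkl","rb")); save(s,"w16c.png",(35,155,280,450),4.5)
```

```text
(no output)
```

View pics/w16c.png

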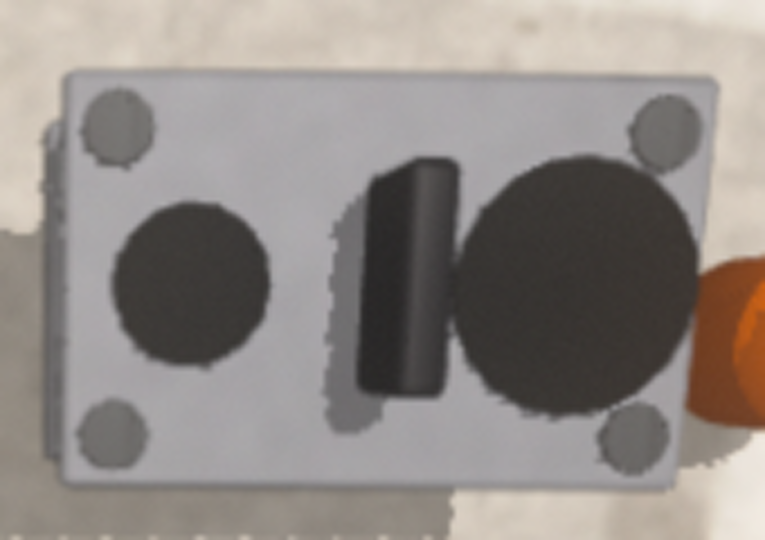

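Run:
```python
from fit import *
import pickle
s,st=pickle.load(open("w16.pkl","rb"))
f=lambda a:(np.array(a,float)+.5)/4.5+[280,35]-.5
C=atz(s,f([(665,133),(632,437),(118,127),(112,434)]),.120,st); print("tier",fit(C,M4))
P=atz(s,f([(577,284),(191,283)]),.122,st);print(P,fit(P,[(.046,0),(-.046,0)]))
# spray precise from top+scene earlier
t=cams.camera("top");sc=cams.camera("scene")
for n in ("spray","oil_bottle","dish"):
  for q,z in ((t,.1),(sc,.1)):
    for b in finder.silhouettes(n,q)[:2]:
        ys,xs=np.nonzero(b["pixels"]); print(n,round(b["score"],2),xs.min(),xs.max(),ys.min(),ys.max())
save(sc,"sp_s.png",(190,250,340,410),9)
save(t,"sp_t.png",(270,300,320,425),7)
pickle.dump((t,sc),open("ts.pkl","wb"))
```

```text
tier (array([0.51395665, 0.42447527]), np.float64(7.608832517737132), np.float64(0.0002882499561659424))
[[0.5594015  0.43131988 0.122     ]
 [0.46807276 0.41854809 0.122     ]] (array([0.51373713, 0.42493398]), np.float64(7.960852643748248), np.float64(0.00010767499895736332))
spray 0.41 373 386 282 292
spray 0.81 374 384 202 234
oil_bottle 0.66 334 344 280 290
oil_bottle 0.46 351 360 223 246
dish 0.79 402 422 275 295
dish 0.48 386 403 212 225
```

View pics/sp_s.png

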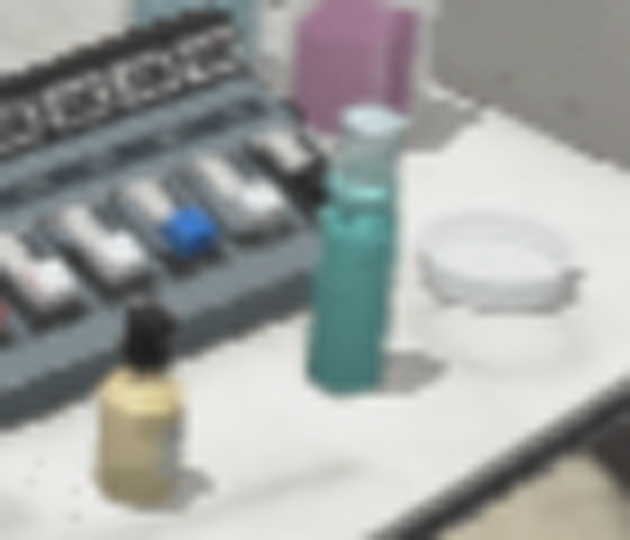

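View pics/sp_t.png

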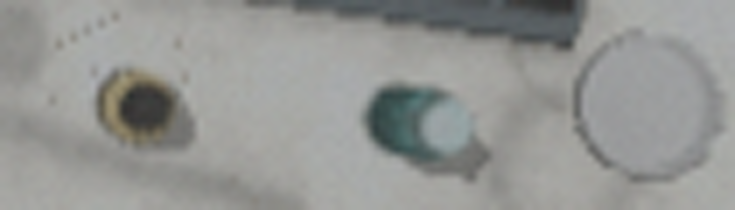

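>>> {"fn": "move_arm", "kwargs": {
  "rows": [
    [0,0,-62,0,0,0,60],
    [0,0,-124,0,0,0,60],
    [-20,-20,-180,0,0,8,60],
    [-60,-40,-225,0,0,16,60],
    [-110,-70,-237,0,0,24,60],
    [-160,-90,-237,0,0,32,60],
    [-210,-103,-237,0,0,40,60],
    [-261,-103,-237,0,0,48,60],
    [-310,-106,-237,0,0,56,60],
    [-360,-106,-237,0,0,64,60],
    [-410,-109,-237,0,0,72,60],
    [-460,-109,-237,0,0,80,60],
    [-510,-109,-237,0,0,88,60],
    [-532,-109,-237,0,0,97.6,60],
    [-532,-109,-237,0,0,97.6,60],
    [-532,-109,-237,0,0,97.6,60],
    [-532,-109,-237,0,0,97.6,60]
  ]
}}

```text
clock: 28.95
eef_pos: [0.4005, -0.2187, 0.5611]
tcp_rot: [180.0, -0.0, 0.2]
contact_force: [-0.1, -0.1, -0.1]
grip_width: 0.0598
```

Descend to z 0.26 with the spray ahead for a look.

>>> {"fn": "move_arm", "kwargs": {
  "rows": [
    [-10,0,62,0,0,0,60],
    [-10,0,124,0,0,0,60],
    [-10,5,186,0,0,0,60],
    [-10,5,248,0,0,0,60],
    [-10,5,290,0,0,0,60],
    [-10,5,290,0,0,0,60],
    [-10,5,290,0,0,0,60]
  ]
}}

```text
clock: 29.82
eef_pos: [0.3911, -0.2246, 0.273]
tcp_rot: [179.9, -0.1, 0.1]
contact_force: [0.5, 0.6, 0.4]
grip_width: 0.0602
```

Run:
```python
from fit import *
import pickle
st=robot.sense(); print(st["eef_pos"],st["tcp_rot"],st["contact_force"],st["grip_width"])
s=cams.camera("wrist"); save(s,"w17.png"); pickle.dump((s,st),open("w17.pkl","wb"))
```

```text
[ 0.39110598 -0.2245788   0.27303696] [ 1.79923046e+02 -1.20764779e-01  1.15910997e-01] [0.51923106 0.6435907  0.41681846] 0.06016361027059287
```

View pics/w17.png

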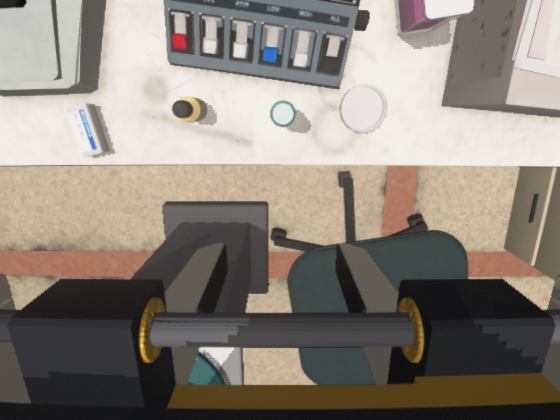

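Run:
```python
from fit import *
import pickle
s,st=pickle.load(open("w17.pkl","rb")); save(s,"w17c.png",(85,145,240,400),5)
print(atz(s,[(283,114)],.108,st),"bodyrim",atz(s,[(283,113)],.074,st),"oil",atz(s,[(182,109)],.072,st),"dish",atz(s,[(363,109)],.015,st),"keyrack front",atz(s,[(345,86),(170,65)],0.03,st))
```

```text
[[ 0.46564753 -0.22725161  0.108     ]] bodyrim [[ 0.4664188  -0.22751539  0.074     ]] oil [[ 0.47066297 -0.11853798  0.072     ]] dish [[ 0.47154856 -0.32764481  0.015     ]] keyrack front [[ 0.49749758 -0.30093541  0.03      ]
 [ 0.52065719 -0.09588244  0.03      ]]
```

View pics/w17c.png

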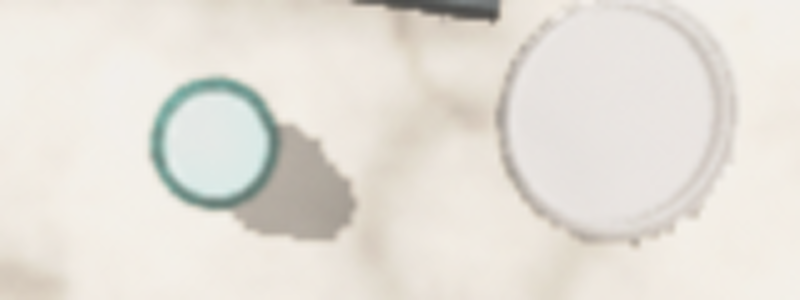

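>>> {"fn": "move_arm", "kwargs": {
  "rows": [
    [40,1.5,40,0,0,0,60],
    [75,2.7,80,0,0,0,60],
    [75,2.7,120,0,0,0,60],
    [75,2.7,160,0,0,0,60],
    [75,2.7,200,0,0,0,60],
    [75,2.7,230,0,0,0,60],
    [75,2.7,238,0,0,0,60],
    [75,2.7,238,0,0,0,60],
    [75,2.7,238,0,0,0,60]
  ]
}}

```text
clock: 31.0
eef_pos: [0.4666, -0.2278, 0.0345]
tcp_rot: [179.9, -0.1, 0.1]
contact_force: [0.2, 0.1, -0.2]
grip_width: 0.0602
```

Run:
```python
from h import *
st=robot.sense(); print(st["eef_pos"],st["contact_force"])
s=cams.camera("wrist"); save(s,"w18.png"); s=cams.camera("scene"); save(s,"s18.png",(170,270,330,430),6)
```

```text
[ 0.46658222 -0.22779635  0.03450777] [ 0.23088795  0.12937309 -0.15496841]
```

View pics/w18.png

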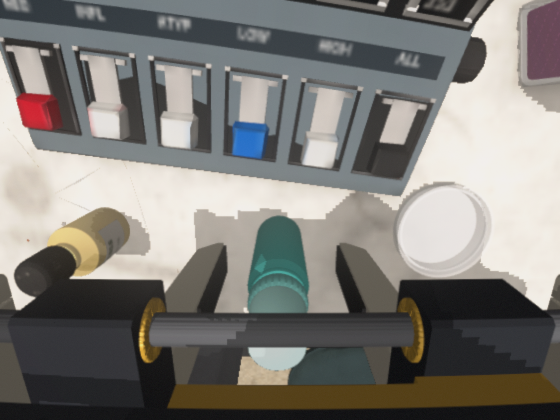

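View pics/s18.png

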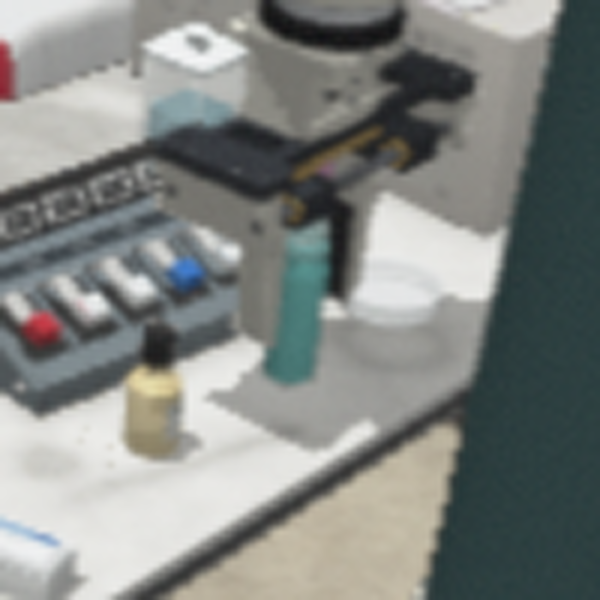

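>>> {"fn": "move_arm", "kwargs": {
  "rows": [
    [0,0,0,0,0,0,24],
    [0,0,0,0,0,0,24],
    [0,0,0,0,0,0,24],
    [0,0,0,0,0,0,24],
    [0,0,0,0,0,0,24]
  ],
  "grip_force": 15
}}

```text
clock: 31.72
eef_pos: [0.4657, -0.2273, 0.0327]
tcp_rot: [180.0, -0.0, 0.1]
contact_force: [-0.1, 0.3, -0.1]
grip_width: 0.0284
```

>>> {"fn": "move_arm", "kwargs": {
  "rows": [
    [0,0,-20,0,0,0,24],
    [0,0,-60,0,0,0,24],
    [0,0,-120,0,0,0,24],
    [0,0,-180,0,0,0,24],
    [0,0,-240,0,0,0,24],
    [-20,0,-300,0,0,0,24],
    [-40,0,-360,0,0,0,24],
    [-60,0,-415,0,0,0,24],
    [-75,0,-470,0,0,0,24],
    [-80,-10,-525,0,0,0,24],
    [-80,-40,-552,0,0,0,24],
    [-80,-95,-552,0,0,0,24],
    [-80,-150,-552,0,0,0,24],
    [-80,-205,-552,0,0,0,24],
    [-80,-260,-552,0,0,0,24],
    [-80,-315,-552,0,0,0,24],
    [-80,-370,-552,0,0,0,24],
    [-75,-425,-552,0,0,0,24],
    [-65,-480,-552,0,0,0,24],
    [-65,-480,-552,0,0,0,24]
  ]
}}

```text
clock: 34.22
eef_pos: [0.3999, 0.2552, 0.5843]
tcp_rot: [180.0, 0.1, 0.3]
contact_force: [-0.8, -0.5, -1.2]
grip_width: 0.0283
```

>>> {"fn": "move_arm", "kwargs": {
  "rows": [
    [20,-50,10,0,0,0,24],
    [45,-105,20,0,0,0,24],
    [69,-150,50,0,0,0,24],
    [69,-163,105,0,0,0,24],
    [69,-163,165,0,0,0,24],
    [69,-163,225,0,0,0,24],
    [69,-163,280,0,0,0,24],
    [69,-163,330,0,0,0,24],
    [69,-163,360,0,0,0,24],
    [69,-163,370,0,0,0,24],
    [69,-163,370,0,0,0,24],
    [69,-163,370,0,0,0,24]
  ]
}}

```text
clock: 35.72
eef_pos: [0.4695, 0.4158, 0.2167]
tcp_rot: [-179.9, -0.1, 0.0]
contact_force: [-0.5, 1.3, -1.3]
grip_width: 0.0281
```

Run:
```python
from fit import *
st=robot.sense(); print(st["eef_pos"],st["tcp_rot"],st["contact_force"],st["grip_width"])
s=cams.camera("wrist"); save(s,"w19.png"); s=cams.camera("scene"); save(s,"s19.png",(200,350,150,290),5)
```

```text
[0.4695477  0.41583147 0.21674717] [-1.79916432e+02 -1.05251649e-01  4.40637426e-02] [-0.47364065  1.26769741 -1.25462174] 0.028112726718664837
```

View pics/w19.png

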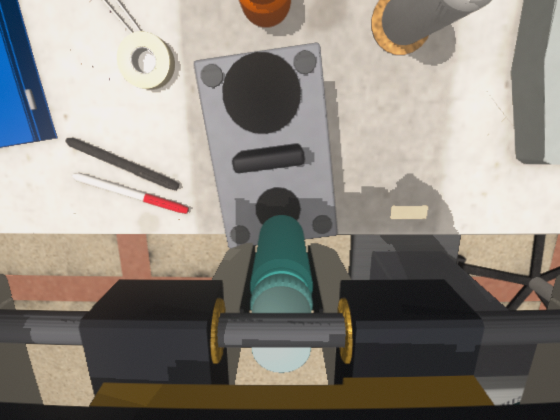

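View pics/s19.png

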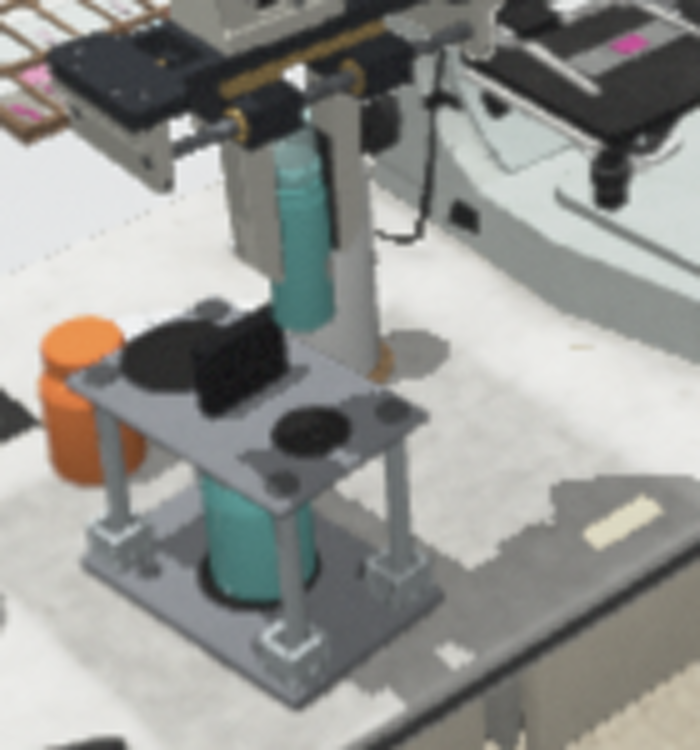

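>>> {"fn": "move_arm", "kwargs": {
  "rows": [
    [-0.5,-2.7,15,0,0,0,24],
    [-0.5,-2.7,35,0,0,0,24],
    [-0.5,-2.7,48,0,0,0,24],
    [-0.5,-2.7,56,0,0,0,24],
    [-0.5,-2.7,58,0,0,0,24],
    [-0.5,-2.7,58,0,0,0,24],
    [-0.5,-2.7,58,0,0,0,24]
  ]
}}

```text
clock: 36.7
eef_pos: [0.4687, 0.4185, 0.1573]
tcp_rot: [-180.0, -0.0, 0.1]
contact_force: [-0.3, -0.8, -0.0]
grip_width: 0.0282
```

Run:
```python
from fit import *
st=robot.sense(); print(st["eef_pos"],st["tcp_rot"],st["contact_force"],st["grip_width"])
s=cams.camera("wrist"); save(s,"w20.png",(130,300,180,400),3.5); s=cams.camera("scene"); save(s,"s20.png",(240,320,170,260),8)
```

```text
[0.46872766 0.41852409 0.15728046] [-1.79970046e+02 -3.99793809e-02  5.49066342e-02] [-0.25092803 -0.75645842 -0.01816086] 0.028179734127071185
```

View pics/s20.png

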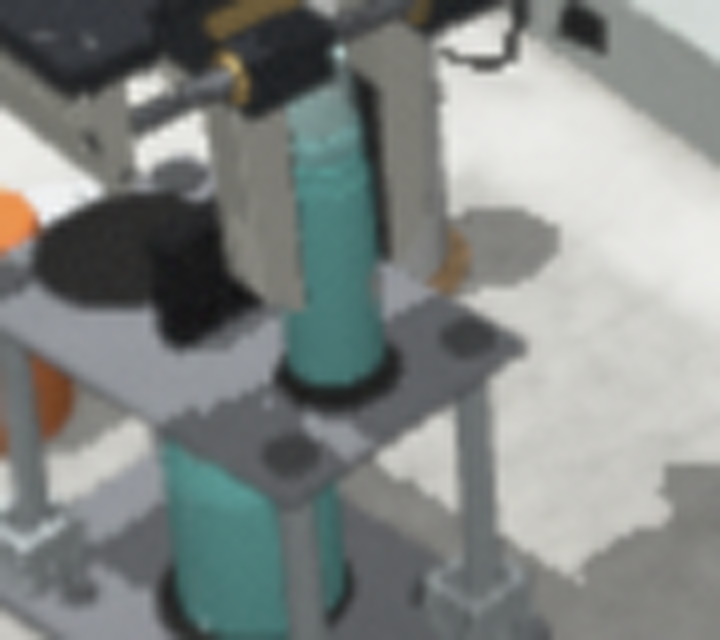

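View pics/w20.png

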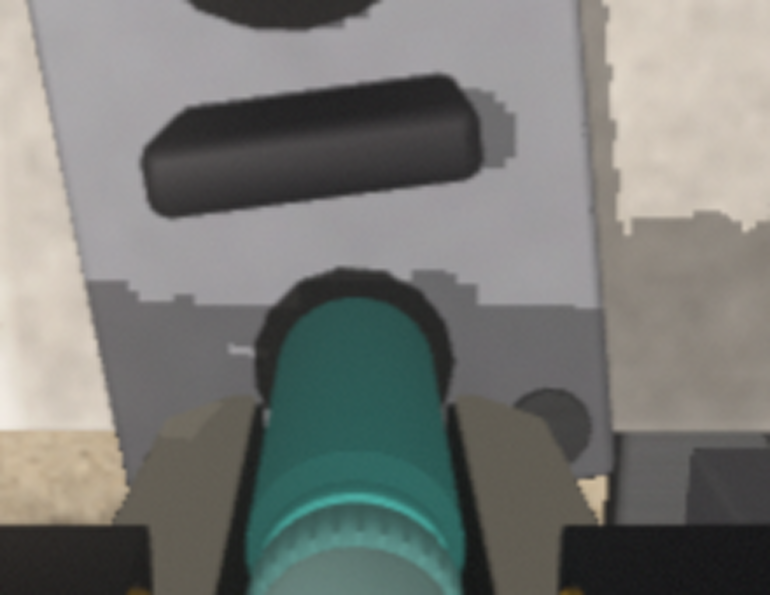

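>>> {"fn": "move_arm", "kwargs": {
  "rows": [
    [0,0,1,0,0,0,24],
    [0,0,1.8,0,0,0,24],
    [0,0,1.8,0,0,0,24]
  ]
}}

```text
clock: 37.17
eef_pos: [0.4685, 0.4184, 0.1547]
tcp_rot: [180.0, 0.0, 0.1]
contact_force: [-0.5, -0.2, -0.8]
grip_width: 0.0281
```

>>> {"fn": "move_arm", "kwargs": {
  "rows": [
    [0,0,0,0,0,0,30],
    [0,0,0,0,0,0,36],
    [0,0,0,0,0,0,45],
    [0,0,0,0,0,0,55],
    [0,0,0,0,0,0,55],
    [0,0,0,0,0,0,55]
  ]
}}

```text
clock: 37.92
eef_pos: [0.4686, 0.4184, 0.1549]
tcp_rot: [-180.0, -0.0, 0.1]
contact_force: [0.9, -0.6, -1.0]
grip_width: 0.0549
```

Run:
```python
from fit import *
st=robot.sense(); print(st["eef_pos"],st["tcp_rot"],st["contact_force"],st["grip_width"])
s=cams.camera("scene"); save(s,"s21.png",(240,320,170,260),8)
```

```text
[0.46855069 0.41841941 0.15487007] [-1.79998356e+02 -2.17202134e-04  5.33773347e-02] [ 0.85766515 -0.56423041 -1.01537925] 0.05490435520682614
```

View pics/s21.png

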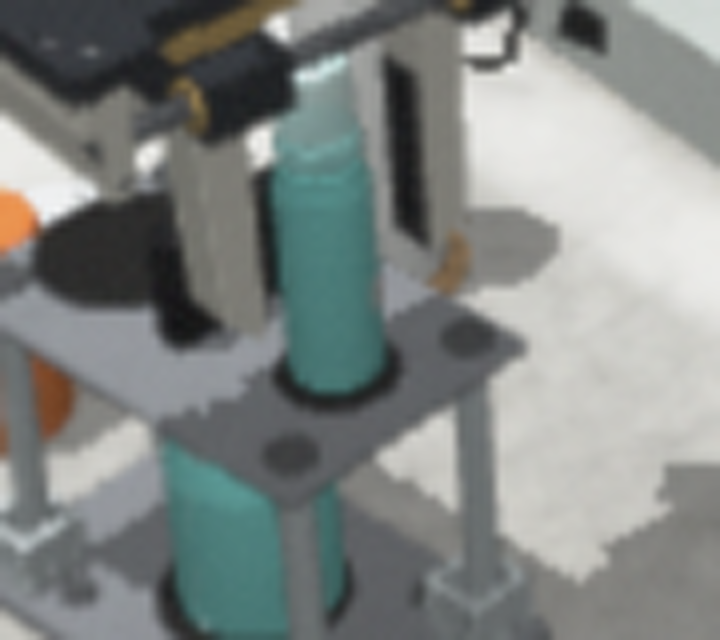

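>>> {"fn": "move_arm", "kwargs": {
  "rows": [
    [0,0,-15,0,0,0,55],
    [0,0,-60,0,0,0,60],
    [0,0,-120,0,0,0,80],
    [20,15,-165,0,0,0,93],
    [65,50,-165,0,0,0,93],
    [110,85,-165,0,0,0,93],
    [155,118,-160,0,0,0,93],
    [172,131,-130,0,0,0,93],
    [172,131,-100,0,0,0,93],
    [172,131,-90,0,0,0,93],
    [172,131,-90,0,0,0,93],
    [172,131,-90,0,0,0,93]
  ]
}}

```text
clock: 39.48
eef_pos: [0.6408, 0.288, 0.2468]
tcp_rot: [-180.0, -0.1, 0.1]
contact_force: [-0.3, -0.9, -0.2]
grip_width: 0.093
```

Run:
```python
from fit import *
st=robot.sense(); print(st["eef_pos"],st["tcp_rot"],st["contact_force"],st["grip_width"])
s=cams.camera("wrist"); save(s,"w22.png"); s=cams.camera("scene"); save(s,"s22.png",(180,350,150,320),4.5)
```

```text
[0.64079766 0.2880052  0.24683264] [-1.79953196e+02 -1.16477396e-01  8.28171045e-02] [-0.26271483 -0.86801664 -0.20274356] 0.09297776818091599
```

View pics/w22.png

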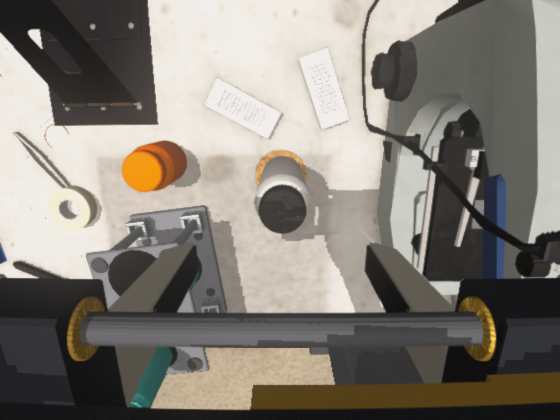

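View pics/s22.png

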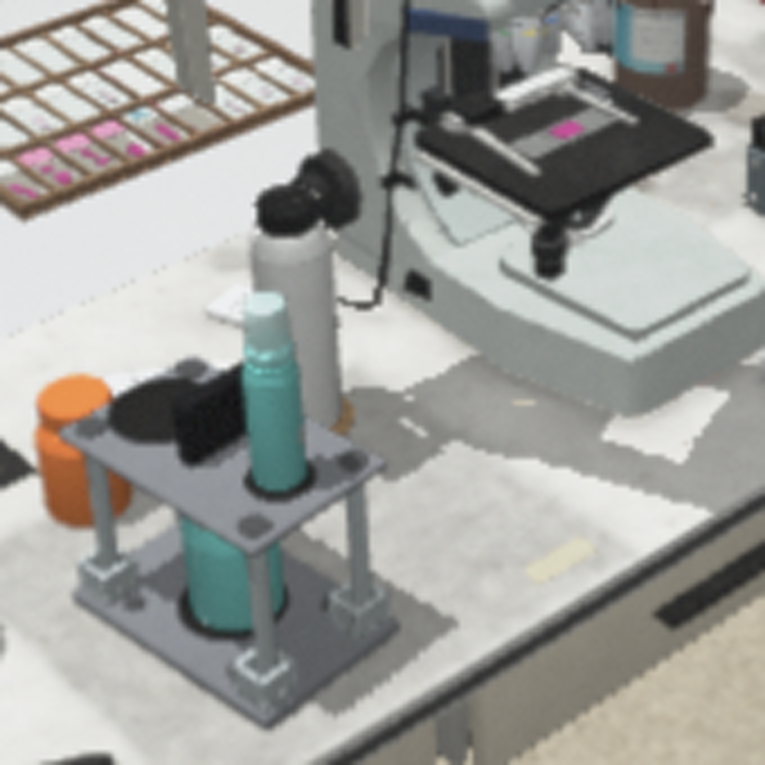

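>>> {"fn": "move_arm", "kwargs": {
  "rows": [
    [0,0,40,0,0,0,93],
    [0,0,80,0,0,0,93],
    [0,0,115,0,0,0,93],
    [0,0,140,0,0,0,93],
    [0,0,149,0,0,0,93],
    [0,0,149,0,0,0,93],
    [0,0,149,0,0,0,45],
    [0,0,149,0,0,0,45],
    [0,0,149,0,0,0,45],
    [0,0,149,0,0,0,45],
    [0,0,149,0,0,0,45]
  ],
  "grip_force": 25
}}

```text
clock: 40.95
eef_pos: [0.6407, 0.2875, 0.0959]
tcp_rot: [-180.0, 0.0, 0.1]
contact_force: [-0.4, 0.3, 0.3]
grip_width: 0.0504
```

>>> {"fn": "move_arm", "kwargs": {
  "rows": [
    [0,0,-20,0,0,0,45],
    [0,0,-60,0,0,0,45],
    [0,0,-110,0,0,0,45],
    [0,0,-160,0,0,0,45],
    [0,0,-185,0,0,0,45],
    [-20,-40,-185,0,0,0,45],
    [-45,-80,-185,0,0,0,45],
    [-65,-120,-185,0,0,0,45],
    [-81,-143,-180,0,0,0,45],
    [-81,-143,-160,0,0,0,45],
    [-81,-143,-145,0,0,0,45],
    [-81,-143,-138,0,0,0,45],
    [-81,-143,-138,0,0,0,45],
    [-81,-143,-138,0,0,0,45]
  ]
}}

```text
clock: 42.7
eef_pos: [0.56, 0.4302, 0.2346]
tcp_rot: [-180.0, -0.0, 0.0]
contact_force: [-0.5, 0.1, -2.2]
grip_width: 0.0497
```

Run:
```python
from fit import *
st=robot.sense(); print(st["eef_pos"],st["tcp_rot"],st["contact_force"],st["grip_width"])
s=cams.camera("wrist"); save(s,"w23.png"); s=cams.camera("scene"); save(s,"s23.png",(200,350,140,290),5)
```

```text
[0.55997337 0.43019045 0.2345877 ] [-1.79973620e+02 -4.11708341e-02  1.92571410e-02] [-0.52483252  0.13938383 -2.19365634] 0.04966890498092294
```

View pics/w23.png

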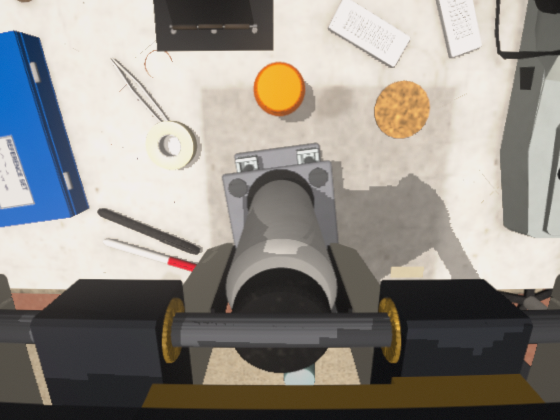

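View pics/s23.png

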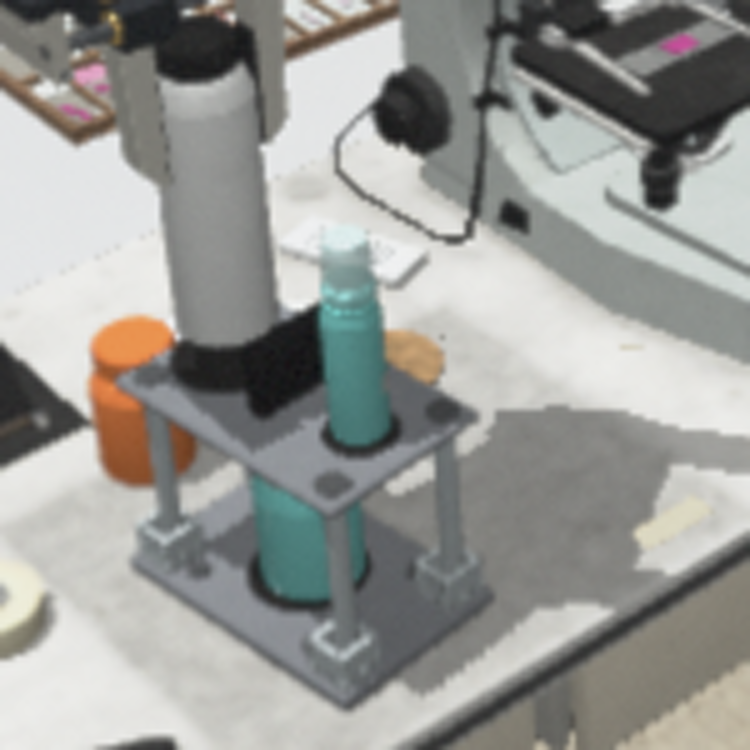

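>>> {"fn": "move_arm", "kwargs": {
  "rows": [
    [0,-0.6,8,0,0,0,45],
    [0,-0.6,14,0,0,0,45],
    [0,-0.6,17,0,0,0,45],
    [0,-0.6,18.5,0,0,0,45],
    [0,-0.6,18.5,0,0,0,45],
    [0,-0.6,18.5,0,0,0,45]
  ]
}}

```text
clock: 43.55
eef_pos: [0.5596, 0.4311, 0.2156]
tcp_rot: [-180.0, -0.0, 0.1]
contact_force: [-0.2, -0.4, -2.4]
grip_width: 0.0498
```

>>> {"fn": "move_arm", "kwargs": {
  "rows": [
    [0,0,0.8,0,0,0,45],
    [0,0,0.8,0,0,0,45],
    [0,0,0.8,0,0,0,45]
  ]
}}

```text
clock: 43.92
eef_pos: [0.5596, 0.4311, 0.2148]
tcp_rot: [-180.0, -0.0, 0.1]
contact_force: [0.0, 0.0, 0.9]
grip_width: 0.0498
```

Run:
```python
from fit import *
st=robot.sense(); print(st["eef_pos"],st["tcp_rot"],st["contact_force"],st["grip_width"])
s=cams.camera("scene"); save(s,"s24.png",(230,310,150,240),8)
```

```text
[0.55961397 0.43113144 0.2148282 ] [-1.79983606e+02 -2.08477792e-02  5.28471446e-02] [0.03545917 0.00304336 0.94117723] 0.04984862911213253
```

View pics/s24.png

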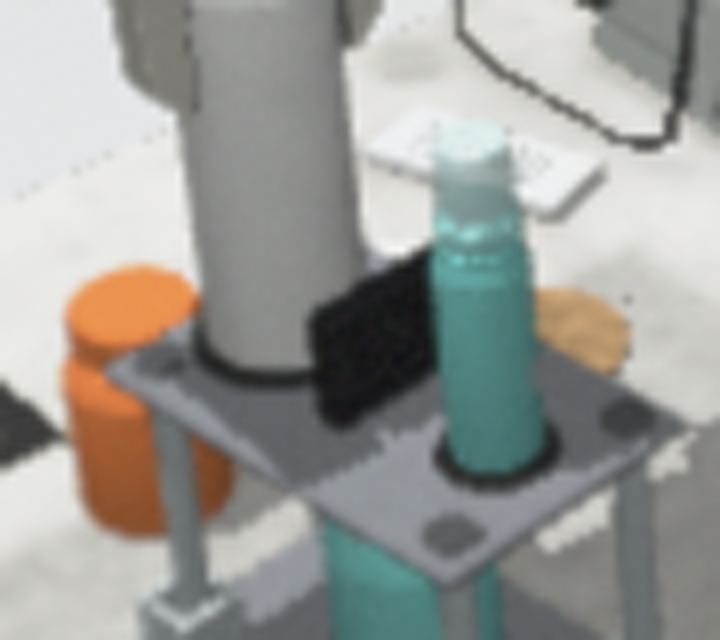

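Contact (weight gone, +0.9 N). Release, rise, and withdraw for a check.

>>> {"fn": "move_arm", "kwargs": {
  "rows": [
    [0,0,0,0,0,0,55],
    [0,0,0,0,0,0,65],
    [0,0,0,0,0,0,80],
    [0,0,0,0,0,0,80],
    [0,0,0,0,0,0,80],
    [0,0,-20,0,0,0,80],
    [0,0,-70,0,0,0,80],
    [0,0,-130,0,0,0,80],
    [-40,10,-190,0,0,0,80],
    [-90,20,-220,0,0,0,80],
    [-120,30,-230,0,0,0,80],
    [-120,30,-230,0,0,0,80],
    [-120,30,-230,0,0,0,80]
  ]
}}

```text
clock: 45.6
eef_pos: [0.4398, 0.4009, 0.445]
tcp_rot: [-180.0, -0.0, 0.1]
contact_force: [-0.4, 0.4, -1.2]
grip_width: 0.0799
```

Run:
```python
from fit import *
import pickle
st=robot.sense(); print(st["eef_pos"],st["tcp_rot"],st["contact_force"],st["grip_width"])
s=cams.camera("wrist"); pickle.dump((s,st),open("w25.pkl","wb")); save(s,"w25.png",(40,190,170,370),3.8)
s=cams.camera("scene"); save(s,"s25.png",(200,350,140,290),5)
t=cams.camera("top"); save(t,"t25.png",(195,310,110,430),2.4)
```

```text
[0.43978136 0.40093718 0.44495702] [-1.79987126e+02 -2.48731288e-02  5.48709333e-02] [-0.3568114   0.44186479 -1.20626958] 0.07991005505278552
```

View pics/w25.png

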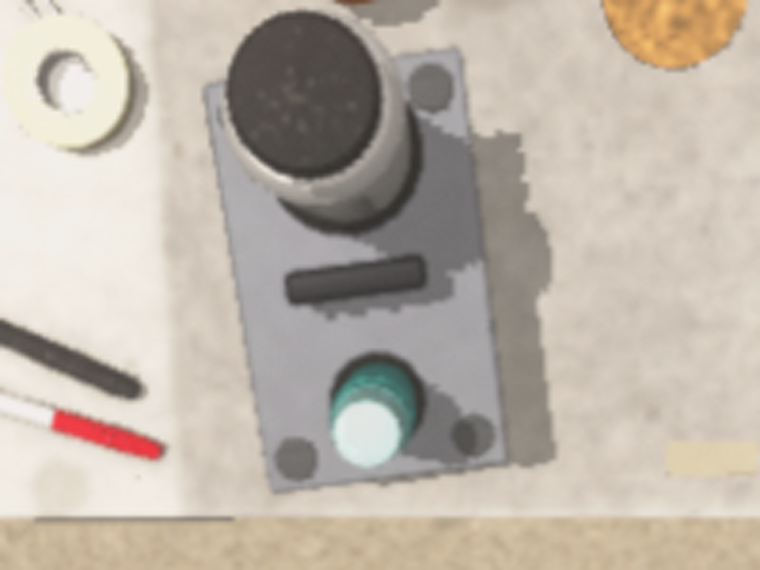

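View pics/s25.png

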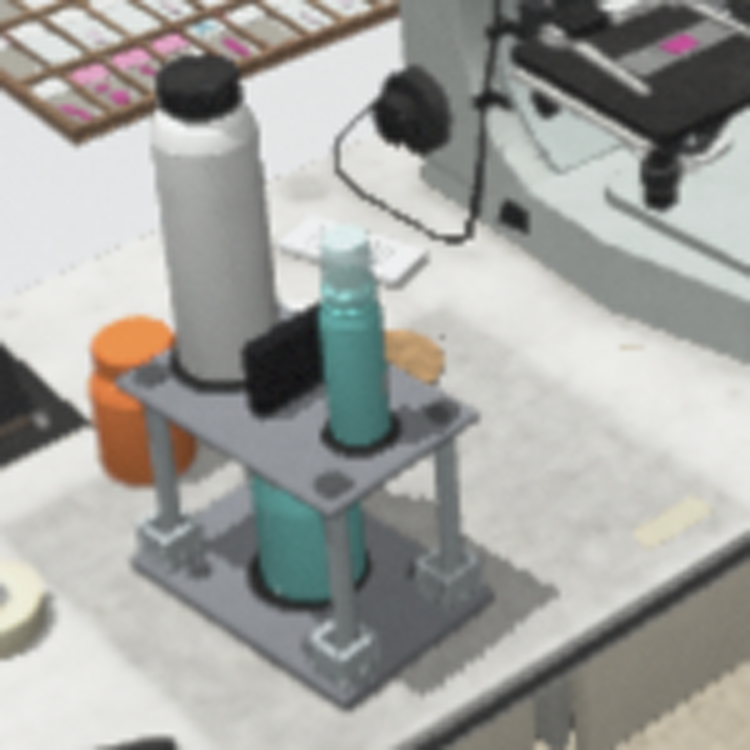

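View pics/t25.png

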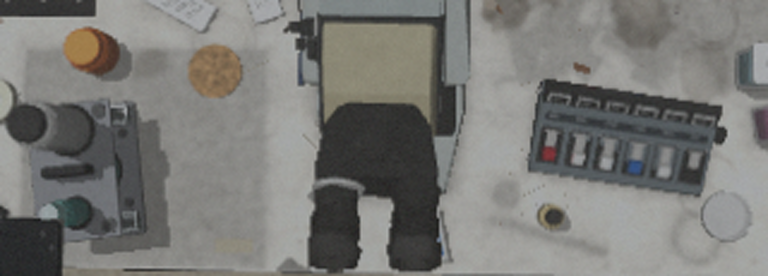

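Run:
```python
from fit import *
import pickle
s,st=pickle.load(open("w25.pkl","rb"))
f=lambda a:(np.array(a,float)+.5)/3.8+[170,40]-.5
tall=atz(s,f([(304,94)]),.280,st)[0]; sp=atz(s,f([(367,433)]),.230,st)[0]
C=atz(s,f([(431,88),(296,459),(473,435)]),.120,st); t,yaw,res=fit(C,[M4[1],M4[2],M4[3]]); print("tier",t,yaw,res)
a=np.radians(yaw);R=np.array([[np.cos(a),-np.sin(a)],[np.sin(a),np.cos(a)]])
print("tall in tier",R.T@(tall[:2]-t),"spray",R.T@(sp[:2]-t))
st=robot.sense();print(st["clock"])
```

```text
tier [0.51349797 0.42391378] 7.588686445121683 0.0001904148697541852
tall in tier [ 4.61979322e-02 -6.77545350e-05] spray [-0.04468761 -0.00064272]
45.75
```

Run:
```python
from h import *
t=cams.camera("top")
for n in ("oil_bottle","dish"):
    b=finder.silhouettes(n,t)[0]; ys,xs=np.nonzero(b["pixels"]); print(n,xs.min(),xs.max(),ys.min(),ys.max())
print(workorder.finish_job())
```

```text
oil_bottle 334 343 281 290
dish 402 423 274 296
the job is handed in; nothing more can be done
None
```

I carried out the whole task and handed it in at about 46 s of the 144 s allowed. The system gives no verdict, but no check failed or disagreed with the others.

**What I did, in order:**
1. Put the tall bottle on the cork mat.
2. Moved the teal jar to the middle of the rack base. The orange look-alike was left alone.
3. Lowered the upper tier over the jar until contact showed in the wrist force.
4. Stood the spray bottle on the small pad.
5. Stood the tall bottle on the large pad.

**What the last checks showed:**
- **Tier:** its centre is within about 2 mm of the base centre and its yaw matches to about 0.1°. All four posts show inside the sockets. That the posts are fully home rests on the contact force and the height at seating, since no camera sees the socket floors.
- **Jar:** about 2 mm from the base centre just before the tier went on. It still looked upright under the tier in the last picture.
- **Tall bottle and spray:** at x +46.2, y −0.1 mm and x −44.7, y −0.6 mm in the tier frame. The targets are ±46 mm and 0, with 12 mm allowed. Both look upright.
- **Oil bottle and dish:** within 1 pixel (about 3 mm) of their starting places in the top picture.
- **Arm:** gripper open and well clear above the rack.

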